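Reload the outbound rack in reverse order

TASK

Four goods stand in a row on carrier plates on the infeed track: move them all into the four bays of the black outbound rack, one per bay, in the reverse of their order on the track, so that what stood leftmost on the track stands in the rightmost bay, and so on (left and right as the robot sees them). Keep every item upright throughout, and leave each standing on the floor of its bay, let go and at rest.

Things in the scene. Friction and masses are not known exactly. Their poses are not given: they have to be found in the camera images.
- infeed: low roller track with steel rollers, aluminium side rails and a yellow plate at each end, 98 mm in x, 412 mm in y, 36 mm high at the end plates; fixed. The rollers' top, on which the four carrier plates lie, is 32 mm up. Origin: centre of its underside on the table. Its y axis runs along the row, towards the robot's left (within about 7 degrees); places at y = +135, +45, -45, -135 mm from left to right. It may be the nearer or the farther of the two rows.
- rack: outbound rack, a black plastic base with low grey walls, 98 mm in x, 368 mm in y; fixed. Four open-topped bays in a row along its y axis (towards the robot's left within about 7 degrees), centres at x = 0, y = +135, +45, -45, -135 mm from left to right; each bay is 82 x 82 mm inside, its floor 30 mm above the origin; the walls between bays stand 15 mm above that floor, the front and back lips 8 mm. Origin: centre of its underside on the table.
- can: plain steel food can, upright cylinder 66 mm in diameter, 78 mm tall, about 300 g. Origin: centre of its underside; z up along its axis.
- carton: small plain cardboard carton with a white paper band, 50 mm (its x) by 56 mm (its y), 80 mm tall, about 150 g, turned up to 17 degrees from its carrier. Origin: centre of its underside; z up.
- bottle: white plastic bottle: body 50 mm in diameter up to 64 mm high, a shoulder, then a grey cap 30 mm in diameter from 73 to 90 mm high; about 180 g. Origin: centre of its underside; z up along its axis.
- jar: squat amber glass jar with a black lid, 60 mm in diameter, 58 mm tall (the lid is the top 14 mm), about 160 g. Origin: centre of its underside; z up along its axis.
- carrier_can: thin square grey plate, 84 x 84 mm, 8 mm thick, fixed on the infeed track; at the start the can stands on it, centred within about 4 mm; a white ring of 74 mm is printed around the spot, so the plate still tells where the can stood. Two ribs 4 mm high run along its left and right edges. Origin: centre of its underside; its top is 8 mm above that. Axes parallel to those of the infeed.
- carrier_carton: thin square grey plate, 84 x 84 mm, 8 mm thick, fixed on the infeed track; at the start the carton stands on it, centred within about 4 mm; a white rectangle of 58 x 64 mm is printed around the spot, so the plate still tells where the carton stood. Two ribs 4 mm high run along its left and right edges. Origin: centre of its underside; its top is 8 mm above that. Axes parallel to those of the infeed.
- carrier_bottle: thin square grey plate, 84 x 84 mm, 8 mm thick, fixed on the infeed track; at the start the bottle stands on it, centred within about 4 mm; a white ring of 58 mm is printed around the spot, so the plate still tells where the bottle stood. Two ribs 4 mm high run along its left and right edges. Origin: centre of its underside; its top is 8 mm above that. Axes parallel to those of the infeed.
- carrier_jar: thin square grey plate, 84 x 84 mm, 8 mm thick, fixed on the infeed track; at the start the jar stands on it, centred within about 4 mm; a white ring of 68 mm is printed around the spot, so the plate still tells where the jar stood. Two ribs 4 mm high run along its left and right edges. Origin: centre of its underside; its top is 8 mm above that. Axes parallel to those of the infeed.

How it is judged:
By the outcome, as a careful person would: the job done as asked, in the order asked, and still so for the second after the job is handed in, with the robot touching nothing.
It also fails if it takes over 93 s, if anything falls off the work surface, if the arm or the gripper's body presses on something with over 40 N, if the wrist force passes 120 N, or if a joint passes its speed limit or range.

ROBOT

A 6-joint arm with a two-finger parallel gripper is mounted at the origin on the work surface. World frame = base frame: x ahead of the robot, y to its left, z up, the work surface at z = 0. Lengths are in mm, angles in rad, forces in N, time in s.
With the tool pointing down it reaches from about 250 to 725 mm from the base axis. Payload 4 kg.
Tool frame: the origin (TCP) lies at the very end of the fingers, on their centre line; the grasp point (between the pads) lies 19 mm behind it (manip.grasp_offset is the distance from the TCP to the grasp point, in mm); y points along the fingers, z is the direction in which the jaws open and shut, and the axes are right-handed (so a half turn about y gives the same grasp; the last joint's range is limited). The gripper opens to 85 mm and grips with 20 to 120 N. Pads are 22 mm wide; open, the fingers measure 114 mm over their backs; the gripper's body (76 mm by 85 mm) begins 54 mm behind the grasp point. The pads swing forward as they close: fully open they stand 13 mm farther back than shut.
Start: joints at [1.248, 0.241, 0.005, 1.335, 0, 1.571], TCP at [158.61, 474.175, 193.506] pointing down, gripper open.
Joint ranges: [-2.72, 2.72], [-1.05, 1.87], [-1.09, 1.28], [-1.99, 2.15], [-1.42, 1.44], [-3.14, 3.14]. Speed limits (rad/s): [2.79, 2.79, 3.14, 3.14, 3.14, 3.14].

INTERFACE

Orientations are given as a unit quaternion [w, x, y, z].
In Python, from rig import manip gives the robot as it stands.
- The arm moves only by the tool send_rows, never from a script. Its argument "targets" is a list of rows, each an object of numbers: "hand": the closure, from -1 (fully open) to 1 (shut), so that 0 is half open; "tx", "ty", "tz": the shift along the tool's x, y, z normalised to -1 to 1, where 1 is 300 mm; "wx", "wy", "wz": the turn, a rotation vector about the tool's x, y, z normalised to -1 to 1, where 1 is 2 rad. A call has 1 to 5 rows; each row is the pose to reach, as a shift and turn from the pose commanded when the call began, along the tool's axes at that moment; what a row does not reach only later rows make up. A row lasts 1/10 s, in which the tool goes at most 50 mm and 8.59 degrees, less where a joint would pass 70% of its speed; a pose out of reach is approached as far as the arm can. A call with a number of a shift or a turn outside -1 to 1 is refused whole. A call with a gripper value outside its range is refused whole. The fingers move at their own pace and stop on an object; "grip_force" is the grip in N (left out, the last holds). Time passes only in rows, so rows that repeat a pose let the fingers close. It gives the time, the measured TCP pose, the force and the opening at its end, in the units of the state.
- manip.observe(): the state, without advancing time (a new reading comes with each control period).
- manip.capture(name): name is "side" or "top"; returns a dict with "image" (480x640x3 uint8, red, green, blue), "depth" (480x640 float32, mm along the optical axis (not along the pixel's ray), 0 where there is no reading), "fovy" (degrees; the focal length in pixels is half the picture's height over the tangent of half this angle, whatever the lens; pixels are square), "cx", "cy" (the principal point, pixels), "dist" ([k1, k2, p1, p2, k3] as OpenCV has them; the pictures are not rectified), "rvec" (rotation vector, rad) and "tvec" (3), from world to camera coordinates, as OpenCV has them. Camera axes: x right, y down, z forward; pixel columns grow to the right and rows downward; lengths in mm; the calibration is good to about 2 mm. A picture is of the moment at which its call begins.
- manip.job_done(): hands the job in, once; it reports no verdict.
Trained networks look in a picture, given as the dict that the camera call returned (one of the last four; its "shot" number tells which), for a name from the list of things; names that differ only in an ending like _2 or _b are one class to them, and where a whole thing is asked for, a point or a joint stands for the part that bears it (a point fixed in the world has none). Each returns a list of dicts, best first, with "p" (0 to 1); they miss things now and then, are a little off and sometimes report something else, mostly with a low value. They report only what shows in the picture. A call takes as long as a camera call.
- manip.masks_of(picture, thing): "pixels" (480x640 bool, what is visible of it) and "rect" ([left, top, right, bottom] in pixels, round what is visible of it).
The state is a dict: "time_s": time; "qpos": joint angles; "joint_vel": joint speeds; "effort": joint torques, N m; "eef_pos": TCP position; "ee_rot": TCP orientation; "wrist_force": force on the tool from outside, world axes, zero at the start; "torque": the same for the moment, N m; "gripper_width": opening from 0.0 (shut) to 1.0 (fully open).
Only numpy, scipy, OpenCV 4.12 (cv2) and the standard library are available. Lean on these libraries where they do the work, as an engineer would, in place of code of your own. Each camera call takes 0.05 s, during which the arm holds its last target. There are 200 camera calls.

## Working session

There is one attempt and no reset: what is moved stays moved. The work goes in short steps, Python scripts to look and compute and a tool call to move; the robot and the scene stay as the last step left them, time stands still between calls to the robot, and variables do not carry over. Pictures are saved under pics/ and viewed, about 12 in all and at most 16, crops included, and the job is handed in when it is done.

Besides the shell and the picture viewer there is one more tool, called after "Request:" by a JSON object that holds its "fn" and its "kwargs". send_rows: Moves the arm, as the interface text tells. Its arguments: {"type":"object","properties":{"targets":{"type":"array","items":{"type":"object","properties":{"hand":{"type":"number"},"tx":{"type":"number"},"ty":{"type":"number"},"tz":{"type":"number"},"wx":{"type":"number"},"wy":{"type":"number"},"wz":{"type":"number"}}}},"grip_force":{"type":"number"}},"required":["targets"]}

```bash
ls; mkdir -p pics; python3 - <<'E'
from rig import manip
import cv2,numpy as np
print(manip.observe())
ims=[]
for n in("top","side"):
    c=manip.capture(n)
    print(n,c["fovy"],c["cx"],c["cy"],c["dist"],c["rvec"],c["tvec"])
    ims.append(c["image"])
    np.savez(n+"0.npz",**{k:v for k,v in c.items()})
    for t in["infeed","rack","can","carton","bottle","jar"]:
        r=manip.masks_of(c,t)
        print(t,[(round(m["p"],2),m["rect"]) for m in r[:3]])
        if r: np.save(f"m_{n}_{t}.npy",r[0]["pixels"])
    cv2.imwrite(f"pics/{n}0.png",c["image"][:,:,::-1])
E
```

```text
pics
{'time_s': 0.0, 'qpos': array([ 1.24799285e+00,  2.41415942e-01,  3.74279532e-03,  1.33519610e+00,
       -1.60288092e-05,  1.57081463e+00]), 'joint_vel': array([-0.00061181, -0.00190286, -0.00061144,  0.00110984,  0.00147188,
       -0.00081635]), 'effort': array([ 3.47891355e-04, -3.72318327e+01,  2.52407849e+01,  1.70116522e-02,
       -9.91597221e-05, -2.59610786e-07]), 'eef_pos': array([158.39631823, 473.50916585, 192.61864024]), 'ee_rot': array([-0.69719082,  0.69863937, -0.11375189,  0.11352754]), 'wrist_force': array([-0.04433945,  0.15035858,  0.05309451]), 'torque': array([ 0.00249398, -0.03135309, -0.02659361]), 'gripper_width': 0.9978927440332119}
top 46.069058516387486 322.90472561489355 236.51687500268068 [-0.06983763  0.          0.          0.          0.        ] [ 2.18072103 -2.22278828  0.126522  ] [-24.71874381 540.30227883 705.724482  ]
infeed [(0.98, [161.2, 109.9, 479.0, 198.1])]
rack [(0.71, [334.8, 121.2, 381.2, 174.2]), (0.59, [147.3, 250.8, 447.6, 330.4])]
can [(0.74, [176.4, 105.9, 239.2, 174.0]), (0.33, [256.5, 106.6, 310.6, 172.9])]
carton [(0.84, [257.9, 106.8, 314.0, 172.8])]
bottle [(0.92, [337.0, 121.9, 385.2, 171.4])]
jar [(0.76, [401.2, 119.3, 458.0, 178.7])]
side 56.13654580015269 309.9381538168867 242.23354779612353 [-0.10357238  0.          0.          0.          0.        ] [ 0.93765437 -2.56249075  1.00684648] [399.32253402 309.39745565 447.65808131]
infeed [(0.91, [134.0, 158.4, 365.5, 326.9])]
rack [(0.63, [211.3, 199.7, 435.8, 415.3]), (0.42, [211.6, 215.6, 278.3, 262.7])]
can [(0.88, [156.5, 206.6, 219.4, 279.7])]
carton [(0.79, [211.1, 172.4, 264.1, 243.8])]
bottle [(0.79, [267.8, 151.2, 298.2, 209.2])]
jar [(0.62, [301.5, 139.2, 336.2, 186.9])]
```

```bash
cat > h.py <<'E'
import numpy as np,cv2
def cloud(c):
    f=240/np.tan(np.radians(float(c["fovy"]))/2)
    K=np.array([[f,0,c["cx"]],[0,f,c["cy"]],[0,0,1.]])
    v,u=np.mgrid[:480,:640]
    n=cv2.undistortPoints(np.stack([u,v],-1).reshape(-1,1,2).astype(float),K,np.array(c["dist"],float)).reshape(480,640,2)
    d=np.array(c["depth"],float)
    P=np.dstack([n*d[...,None],d])
    R=cv2.Rodrigues(np.array(c["rvec"],float))[0]
    W=(P-np.array(c["tvec"]).ravel())@R
    W[d<=0]=np.nan
    return W
def rect(p): return cv2.minAreaRect(p[:,:2].astype(np.float32))
E
python3 - <<'E'
from h import *
for n in("top","side"):
    c=np.load(n+"0.npz",allow_pickle=True); W=cloud(c); np.save(f"W_{n}.npy",W)
    z=W[...,2]
    print(n,"table z",np.nanmedian(z[np.abs(z)<12]))
    for t,h in dict(can=118,carton=120,bottle=130,jar=98).items():
        m=np.load(f"m_{n}_{t}.npy"); p=W[m]; p=p[~np.isnan(p[:,2])]
        q=p[np.abs(p[:,2]-h)<5]
        if len(q)<10: print(t,len(q),np.percentile(p[:,2],[5,50,95]));continue
        print(t,len(q),np.median(q[:,2]).round(1),"circ",np.round(cv2.minEnclosingCircle(q[:,:2].astype(np.float32))[0],1),"rect",np.round(np.hstack(rect(q)),1),"ext",q.min(0).round(),q.max(0).round())
W=np.load("W_top.npy");z=W[...,2]
# height map in world xy
H=np.full((600,900),0,np.uint8)
ok=~np.isnan(z)&(z>-20)&(z<150)
x=W[ok][:,0];y=W[ok][:,1]
i=(x-100).astype(int);j=(450-y).astype(int)
s=(i>=0)&(i<600)&(j>=0)&(j<900)
H[i[s],j[s]]=np.clip(z[ok][s]*1.8,0,255)
H=cv2.dilate(H,np.ones((3,3)))[::-1]
t=cv2.imread("pics/top0.png");sd=cv2.imread("pics/side0.png")
cv2.imwrite("pics/a.png",cv2.resize(np.vstack([np.hstack([t,sd]),cv2.cvtColor(cv2.copyMakeBorder(cv2.resize(H,(1280,853)),0,0,0,0,0),cv2.COLOR_GRAY2BGR)[:480]]),(800,600)))
# rack: points
for z0,z1 in((25,35),(36,48)):
    pass
m=(z>24)&(z<50)&(W[...,0]<420)
l,st=cv2.connectedComponentsWithStats(m.astype(np.uint8))[1:3]
for k in np.argsort(-st[1:,4])[:3]+1:
    p=W[l==k]; print(st[k],np.round(np.hstack(rect(p)),1),p.min(0),p.max(0))
E
```

```text
top table z -0.7566201407695778
can 2631 117.5 circ [649.8 103.1] rect [649.8 102.7  65.3  65.1  69.6] ext [617.  70. 113.] [683. 136. 122.]
carton 2137 119.4 circ [650.1   9. ] rect [650.4   9.2  50.9  55.1  11.2] ext [621. -22. 115.] [679.  41. 123.]
bottle 550 129.2 circ [642.3 -79.4] rect [642.8 -79.3  28.7  29.9  43.4] ext [627. -94. 125.] [657. -64. 132.]
jar 1895 97.0 circ [ 640.1 -165.4] rect [ 640.3 -165.6   56.9   58.9   43.2] ext [ 610. -195.   93.] [ 669. -136.  101.]
side table z -1.8821142900427121
can 1444 116.2 circ [650.9 105.2] rect [651.1 104.6  65.3  64.9  69.6] ext [618.  72. 113.] [684. 138. 118.]
carton 987 118.1 circ [650.2  10. ] rect [651.   10.4  52.8  57.2   9.9] ext [621. -21. 115.] [680.  42. 121.]
bottle 200 128.0 circ [641.3 -79.1] rect [642.  -78.1  26.9  28.6  42.6] ext [627. -94. 125.] [656. -64. 130.]
jar 636 96.1 circ [ 641.8 -163.2] rect [ 641.  -163.1   58.1   57.9   65.3] ext [ 612. -193.   93.] [ 670. -134.   98.]
[380 329  65   3  98] [ 419.6 -143.5   79.5    2.7   88.3] [ 417.11644368 -183.25245675   34.7878575 ] [ 419.99550911 -103.68575526   47.2899708 ]
[377 330   1   1   1] [ 419.8 -100.     0.     0.     0. ] [ 419.8332917  -100.03897801   34.30585693] [ 419.8332917  -100.03897801   34.30585693]
```

View pics/a.png

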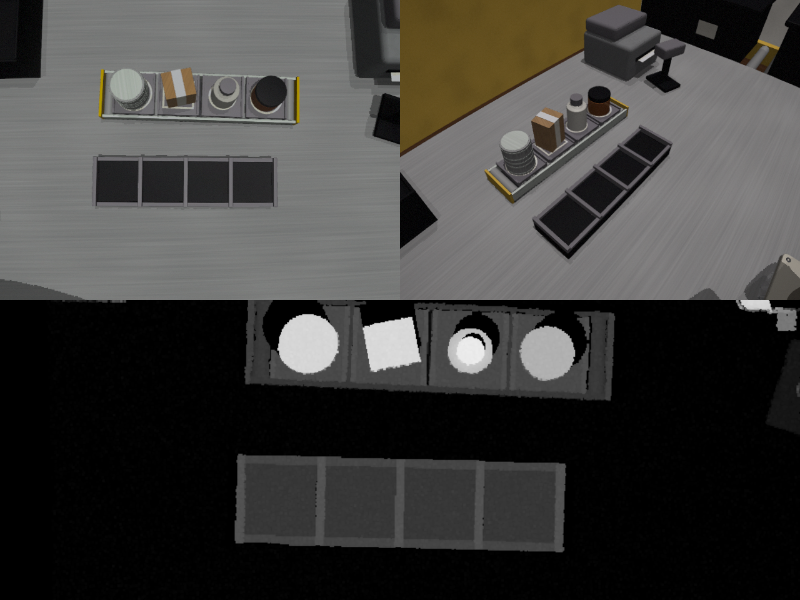

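```bash
python3 - <<'E'
from h import *
from rig import manip
from scipy.spatial.transform import Rotation as Ro
for n in("top","side"):
    W=np.load(f"W_{n}.npy");z=W[...,2]
    m=(z>20)&(z<55)&(W[...,0]<560)&(W[...,0]>300)&(abs(W[...,1])<350)
    l,st=cv2.connectedComponentsWithStats(m.astype(np.uint8))[1:3]
    k=np.argmax(st[1:,4])+1; p=W[l==k]; print(n,"rack",len(p),np.round(np.hstack(rect(p)),1),np.percentile(p[:,2],[5,30,50,70,95]).round(1))
    if n=="top": R=rect(p)
    q=p[p[:,2]>40]; print(" tops",np.round(np.hstack(rect(q)),1))
    m=(z>15)&(z<140)&(W[...,0]>560)&(W[...,0]<720)&(W[...,1]<250)&(W[...,1]>-270)
    l,st=cv2.connectedComponentsWithStats(m.astype(np.uint8))[1:3]
    k=np.argmax(st[1:,4])+1; p=W[l==k]; p=p[p[:,2]<45];print(" infeed",len(p),np.round(np.hstack(rect(p)),1))
o=manip.observe(); r=Ro.from_quat(o["ee_rot"],scalar_first=True).as_matrix(); print(r.round(3))
E
```

```text
top rack 23241 [ 4.710e+02 -3.000e-01  3.686e+02  9.880e+01  8.850e+01] [27.4 29.  29.9 31.5 44.3]
 tops [ 4.713e+02 -4.000e-01  3.686e+02  9.800e+01  8.840e+01]
 infeed 13908 [646.3 -33.3 411.4  99.7  87.4]
side rack 16885 [472.4   0.  370.9 100.7  88.6] [26.3 27.8 28.6 33.6 42.9]
 tops [472.3   0.  370.6  98.4  88.7]
 infeed 7968 [647.1 -32.4 412.7 102.4  87.2]
[[ 0.948 -0.     0.317]
 [-0.317  0.     0.948]
 [-0.    -1.    -0.   ]]
```

Request:
{"fn": "send_rows", "kwargs": {"targets": [{"tx": 0.16, "tz": -0.05, "wy": 0.07, "hand": -1}, {"tx": 0.32, "tz": -0.1, "wy": 0.14, "hand": -1}, {"tx": 0.48, "tz": -0.16, "wy": 0.21, "hand": -1}, {"tx": 0.64, "tz": -0.21, "wy": 0.28, "hand": -1}, {"tx": 0.8, "tz": -0.26, "wy": 0.35, "hand": -1}], "grip_force": 60}}

```text
schema error: expected keys hand, tx, ty, tz, wx, wy, wz
```

```bash
cat > go.py <<'E'
# usage: go.py x y z yaw : normalised shift/turn needed from the present pose (jaw heading = yaw deg)
import sys,numpy as np
from rig import manip
from scipy.spatial.transform import Rotation as Ro
o=manip.observe(); R=Ro.from_quat(o["ee_rot"],scalar_first=True).as_matrix()
a=[float(v) for v in sys.argv[1:]]
t=np.radians(a[3]); zt=np.array([np.cos(t),np.sin(t),0]);yt=np.array([0,0,-1.]);T=np.c_[np.cross(yt,zt),yt,zt]
print("t",o["time_s"],"pos",o["eef_pos"].round(1),"head",np.degrees(np.arctan2(R[1,2],R[0,2])).round(2),"F",o["wrist_force"].round(1),"w",round(o["gripper_width"],3),"q",o["qpos"].round(2))
print("shift",(R.T@(np.array(a[:3])-o["eef_pos"])/300).round(3),"turn",(Ro.from_matrix(R.T@T).as_rotvec()/2).round(4))
E
python3 go.py 650.3 103.5 195 -2.7
```

```text
t 0.7 pos [158.6 474.2 193.5] head 71.5 F [-0.2  0.2 -0.5] w 1.002 q [1.25 0.24 0.01 1.34 0.   1.57]
shift [ 1.946 -0.005 -0.652] turn [ 0.      0.6476 -0.    ]
```

Request:
{"fn": "send_rows", "kwargs": {"targets": [{"hand": -1, "tx": 0.16, "ty": 0, "tz": -0.05, "wx": 0, "wy": 0.07, "wz": 0}, {"hand": -1, "tx": 0.32, "ty": 0, "tz": -0.1, "wx": 0, "wy": 0.14, "wz": 0}, {"hand": -1, "tx": 0.48, "ty": 0, "tz": -0.16, "wx": 0, "wy": 0.21, "wz": 0}, {"hand": -1, "tx": 0.64, "ty": 0, "tz": -0.21, "wx": 0, "wy": 0.28, "wz": 0}, {"hand": -1, "tx": 0.8, "ty": 0, "tz": -0.26, "wx": 0, "wy": 0.35, "wz": 0}], "grip_force": 60}}

```text
time_s: 1.2
eef_pos: [360.8, 324.2, 193.8]
ee_rot: [0.616, -0.615, 0.348, -0.348]
wrist_force: [0.2, 0.9, 0.5]
gripper_width: 0.998
```

```bash
python3 go.py 650.3 103.5 195 -2.7
```

```text
t 1.2 pos [360.8 324.2 193.8] head 31.09 F [0.2 0.9 0.5] w 0.998 q [ 0.73  0.21 -0.03  1.33  0.    1.76]
shift [ 1.128 -0.004  0.446] turn [-3.000e-04  2.949e-01 -2.000e-04]
```

Request:
{"fn": "send_rows", "kwargs": {"targets": [{"hand": -1, "tx": 0.14, "ty": 0, "tz": 0.06, "wx": 0, "wy": 0.06, "wz": 0}, {"hand": -1, "tx": 0.29, "ty": 0, "tz": 0.12, "wx": 0, "wy": 0.12, "wz": 0}, {"hand": -1, "tx": 0.44, "ty": 0, "tz": 0.18, "wx": 0, "wy": 0.18, "wz": 0}, {"hand": -1, "tx": 0.59, "ty": 0, "tz": 0.24, "wx": 0, "wy": 0.24, "wz": 0}, {"hand": -1, "tx": 0.74, "ty": 0, "tz": 0.3, "wx": 0, "wy": 0.295, "wz": 0}]}}

```text
time_s: 1.7
eef_pos: [553.5, 181.4, 193.6]
ee_rot: [-0.488, 0.488, -0.512, 0.512]
wrist_force: [0.7, 1.1, 0.7]
gripper_width: 1.0
```

```bash
python3 go.py 650.3 103.5 195 -2.7
```

```text
t 1.7 pos [553.5 181.4 193.6] head -2.69 F [0.7 1.1 0.7] w 1.0 q [0.32 0.41 0.24 1.4  0.   1.93]
shift [ 0.244 -0.005  0.335] turn [-0.0002  0.0001 -0.0002]
```

Request:
{"fn": "send_rows", "kwargs": {"targets": [{"hand": -1, "tx": 0.08, "ty": 0, "tz": 0.11, "wx": 0, "wy": 0, "wz": 0}, {"hand": -1, "tx": 0.16, "ty": 0, "tz": 0.22, "wx": 0, "wy": 0, "wz": 0}, {"hand": -1, "tx": 0.22, "ty": 0, "tz": 0.3, "wx": 0, "wy": 0, "wz": 0}, {"hand": -1, "tx": 0.244, "ty": 0, "tz": 0.335, "wx": 0, "wy": 0, "wz": 0}, {"hand": -1, "tx": 0.244, "ty": 0, "tz": 0.335, "wx": 0, "wy": 0, "wz": 0}]}}

```text
time_s: 2.2
eef_pos: [650.5, 103.7, 192.4]
ee_rot: [0.488, -0.489, 0.511, -0.511]
wrist_force: [-0.1, -0.2, 0.1]
gripper_width: 0.999
```

```bash
python3 go.py 650.3 103.5 65 -2.7; python3 - <<'E'
from rig import manip;import cv2
cv2.imwrite("pics/b.png",manip.capture("side")["image"][:,:,::-1])
E
```

```text
t 2.2 pos [650.5 103.7 192.4] head -2.57 F [-0.1 -0.2  0.1] w 0.999 q [ 0.16  0.57  0.5   1.5  -0.    1.77]
shift [ 0.001  0.425 -0.   ] turn [0.0004 0.0011 0.0002]
```

View pics/b.png

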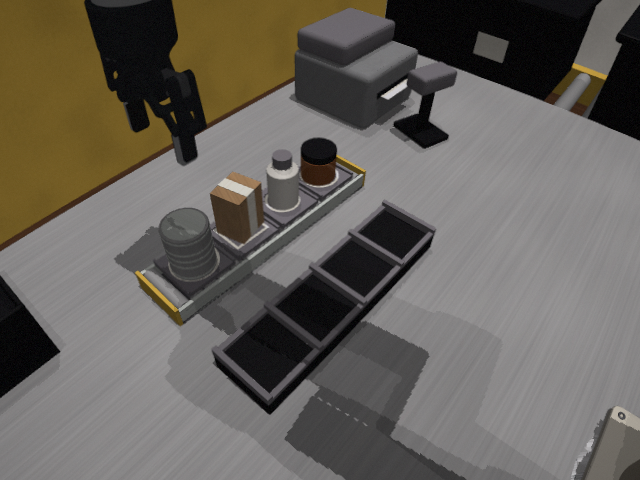

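Request:
{"fn": "send_rows", "kwargs": {"targets": [{"hand": -1, "tx": 0, "ty": 0.12, "tz": 0, "wx": 0, "wy": 0, "wz": 0}, {"hand": -1, "tx": 0, "ty": 0.25, "tz": 0, "wx": 0, "wy": 0, "wz": 0}, {"hand": -1, "tx": 0, "ty": 0.35, "tz": 0, "wx": 0, "wy": 0, "wz": 0}, {"hand": -1, "tx": 0, "ty": 0.43, "tz": 0, "wx": 0, "wy": 0, "wz": 0}, {"hand": -1, "tx": 0, "ty": 0.43, "tz": 0, "wx": 0, "wy": 0, "wz": 0}]}}

```text
time_s: 2.75
eef_pos: [644.8, 106.2, 60.3]
ee_rot: [0.487, -0.492, 0.512, -0.508]
wrist_force: [-1.3, -0.0, 0.4]
gripper_width: 0.998
```

Request:
{"fn": "send_rows", "kwargs": {"targets": [{"hand": 1, "tx": 0, "ty": 0, "tz": 0, "wx": 0, "wy": 0, "wz": 0}, {"hand": 1, "tx": 0, "ty": 0, "tz": 0, "wx": 0, "wy": 0, "wz": 0}, {"hand": 1, "tx": 0, "ty": 0, "tz": 0, "wx": 0, "wy": 0, "wz": 0}, {"hand": 1, "tx": 0, "ty": 0, "tz": 0, "wx": 0, "wy": 0, "wz": 0}, {"hand": 1, "tx": 0, "ty": 0, "tz": 0, "wx": 0, "wy": 0, "wz": 0}], "grip_force": 60}}

```text
time_s: 3.25
eef_pos: [651.2, 106.3, 67.5]
ee_rot: [-0.491, 0.488, -0.51, 0.511]
wrist_force: [0.3, 0.5, 6.7]
gripper_width: 0.732
```

```bash
python3 go.py 650.3 103.5 195 -2.7; python3 - <<'E'
from rig import manip;import cv2
cv2.imwrite("pics/c.png",manip.capture("side")["image"][50:350,50:450,::-1])
E
```

```text
t 3.25 pos [651.2 106.3  67.5] head -2.4 F [0.3 0.5 6.7] w 0.732 q [0.16 0.62 0.26 1.2  0.   1.77]
shift [ 0.009 -0.425 -0.001] turn [-0.0025  0.0027 -0.001 ]
```

View pics/c.png

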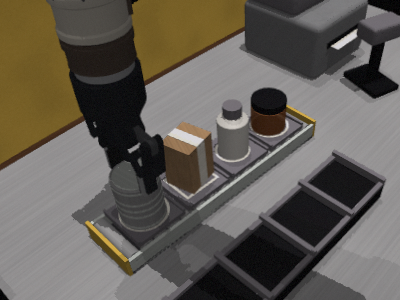

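Request:
{"fn": "send_rows", "kwargs": {"targets": [{"hand": 1, "tx": 0, "ty": 0, "tz": 0, "wx": 0, "wy": 0, "wz": 0}, {"hand": 1, "tx": 0, "ty": 0, "tz": 0, "wx": 0, "wy": 0, "wz": 0}, {"hand": 1, "tx": 0, "ty": 0, "tz": 0, "wx": 0, "wy": 0, "wz": 0}], "grip_force": 60}}

```text
time_s: 3.6
eef_pos: [651.2, 106.3, 67.5]
ee_rot: [-0.491, 0.488, -0.51, 0.511]
wrist_force: [0.4, 0.9, 6.5]
gripper_width: 0.734
```

```bash
python3 go.py 650.3 103.5 195 -2.7; python3 - <<'E'
from rig import manip;import cv2
c=manip.capture("top");print([(m["p"],m["rect"]) for m in manip.masks_of(c,"can")])
a=cv2.resize(c["image"][80:230,120:320,::-1],(800,600));cv2.imwrite("pics/d.png",a)
E
```

```text
t 3.6 pos [651.2 106.3  67.5] head -2.4 F [0.4 0.9 6.5] w 0.734 q [0.16 0.62 0.26 1.2  0.   1.77]
shift [ 0.009 -0.425 -0.001] turn [-0.0025  0.0027 -0.001 ]
[(0.68, [205.5, 110.2, 238.2, 173.5])]
```

View pics/d.png

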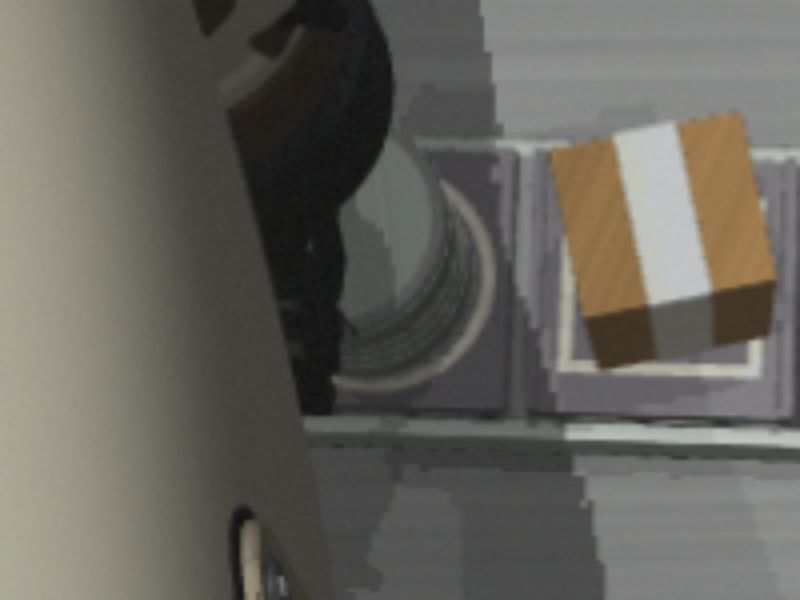

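Request:
{"fn": "send_rows", "kwargs": {"targets": [{"hand": 1, "tx": 0, "ty": -0.02, "tz": 0, "wx": 0, "wy": 0, "wz": 0}, {"hand": 1, "tx": 0, "ty": -0.06, "tz": 0, "wx": 0, "wy": 0, "wz": 0}, {"hand": 1, "tx": 0, "ty": -0.11, "tz": 0, "wx": 0, "wy": 0, "wz": 0}, {"hand": 1, "tx": 0, "ty": -0.15, "tz": 0, "wx": 0, "wy": 0, "wz": 0}, {"hand": 1, "tx": 0, "ty": -0.17, "tz": 0, "wx": 0, "wy": 0, "wz": 0}]}}

```text
time_s: 4.2
eef_pos: [650.0, 105.5, 117.1]
ee_rot: [-0.49, 0.489, -0.51, 0.511]
wrist_force: [0.3, -0.2, -4.3]
gripper_width: 0.734
```

```bash
python3 go.py 650.3 103.5 195 -2.7; python3 - <<'E'
from rig import manip;import cv2
c=manip.capture("side")
a=cv2.resize(c["image"][60:330,80:400,::-1],(640,540));cv2.imwrite("pics/e.png",a)
E
```

```text
t 4.2 pos [650.  105.5 117.1] head -2.41 F [ 0.3 -0.2 -4.3] w 0.734 q [ 0.16  0.6   0.34  1.32 -0.    1.77]
shift [ 0.006 -0.26   0.002] turn [-0.0009  0.0025 -0.0001]
```

View pics/e.png

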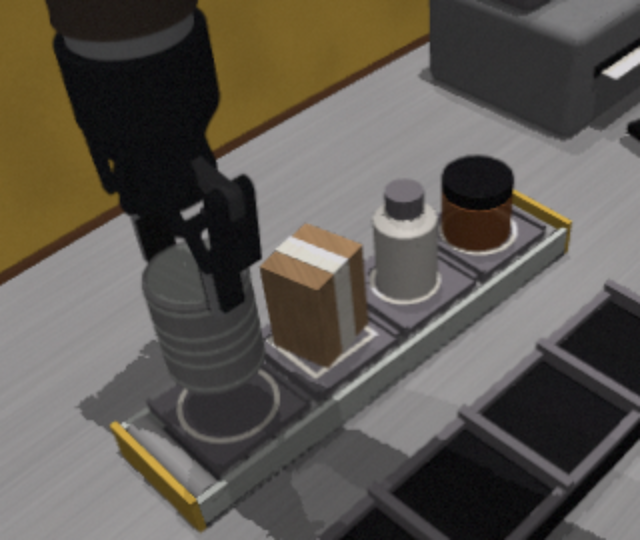

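Request:
{"fn": "send_rows", "kwargs": {"targets": [{"hand": 1, "tx": 0, "ty": 0, "tz": -0.04, "wx": 0, "wy": 0, "wz": 0}, {"hand": 1, "tx": 0, "ty": 0, "tz": -0.12, "wx": 0, "wy": 0, "wz": 0}, {"hand": 1, "tx": 0.03, "ty": 0, "tz": -0.22, "wx": 0, "wy": 0, "wz": 0}, {"hand": 1, "tx": 0.1, "ty": 0, "tz": -0.33, "wx": 0, "wy": 0, "wz": 0}, {"hand": 1, "tx": 0.2, "ty": 0, "tz": -0.42, "wx": 0, "wy": 0, "wz": 0}]}}

```text
time_s: 4.75
eef_pos: [518.6, 51.3, 114.9]
ee_rot: [0.49, -0.49, 0.51, -0.509]
wrist_force: [1.2, -1.1, -3.9]
gripper_width: 0.735
```

```bash
python3 go.py 468 -135.2 90 -1.5
```

```text
t 4.75 pos [518.6  51.3 114.9] head -2.25 F [ 1.2 -1.1 -3.9] w 0.735 q [ 0.1   0.33 -0.08  1.16  0.    1.71]
shift [ 0.628  0.083 -0.144] turn [ 0.0008 -0.0065 -0.    ]
```

Request:
{"fn": "send_rows", "kwargs": {"targets": [{"hand": 1, "tx": 0.13, "ty": 0, "tz": -0.05, "wx": 0, "wy": -0.002, "wz": 0}, {"hand": 1, "tx": 0.27, "ty": 0, "tz": -0.09, "wx": 0, "wy": -0.004, "wz": 0}, {"hand": 1, "tx": 0.42, "ty": 0, "tz": -0.12, "wx": 0, "wy": -0.006, "wz": 0}, {"hand": 1, "tx": 0.55, "ty": 0, "tz": -0.144, "wx": 0, "wy": -0.006, "wz": 0}, {"hand": 1, "tx": 0.628, "ty": 0, "tz": -0.144, "wx": 0, "wy": -0.006, "wz": 0}]}}

```text
time_s: 5.25
eef_pos: [468.0, -138.0, 115.4]
ee_rot: [0.491, -0.492, 0.508, -0.508]
wrist_force: [-0.5, 0.2, -4.0]
gripper_width: 0.734
```

Request:
{"fn": "send_rows", "kwargs": {"targets": [{"hand": 1, "tx": 0, "ty": 0.02, "tz": 0, "wx": 0, "wy": 0, "wz": 0}, {"hand": 1, "tx": 0, "ty": 0.05, "tz": 0, "wx": 0, "wy": 0, "wz": 0}, {"hand": 1, "tx": 0, "ty": 0.083, "tz": 0, "wx": 0, "wy": 0, "wz": 0}, {"hand": 1, "tx": 0, "ty": 0.083, "tz": 0, "wx": 0, "wy": 0, "wz": 0}]}}

```text
time_s: 5.65
eef_pos: [468.1, -134.1, 88.4]
ee_rot: [0.492, -0.494, 0.508, -0.506]
wrist_force: [-0.6, 0.2, -4.0]
gripper_width: 0.733
```

```bash
python3 go.py 468 -135.2 58 -1.5; cat > see.py <<'E'
import sys,cv2
from rig import manip
from h import *
n,out,x0,y0,x1,y1=sys.argv[1],sys.argv[2],*map(int,sys.argv[3:7])
c=manip.capture(n);W=cloud(c);np.save(f"W_{n}.npy",W)
a=c["image"][y0:y1,x0:x1,::-1];k=min(800/(x1-x0),600/(y1-y0));cv2.imwrite("pics/"+out,cv2.resize(a,None,fx=k,fy=k))
for t in sys.argv[7:]:
    for m in manip.masks_of(c,t)[:2]:
        p=W[m["pixels"]];p=p[~np.isnan(p[:,2])];h=np.percentile(p[:,2],97)
        q=p[abs(p[:,2]-h)<6]
        print(t,round(m["p"],2),m["rect"],"n",len(q),"toph",h.round(1),"circ",np.round(cv2.minEnclosingCircle(q[:,:2].astype(np.float32))[0],1),"rect",np.round(np.hstack(rect(q)),1),"zmin",np.percentile(p[:,2],2).round(1))
E
python3 see.py side f.png 200 120 520 360 can
```

```text
t 5.65 pos [ 468.1 -134.1   88.4] head -1.62 F [-0.6  0.2 -4. ] w 0.733 q [-0.28  0.29 -0.21  1.07  0.    1.32]
shift [0.004 0.101 0.   ] turn [ 0.0022 -0.0011 -0.0007]
can 0.58 [372.4, 165.7, 425.0, 238.5] n 1130 toph 138.7 circ [ 467.2 -135.3] rect [ 472.3 -133.8   56.8   66.7   23.2] zmin 62.1
```

View pics/f.png

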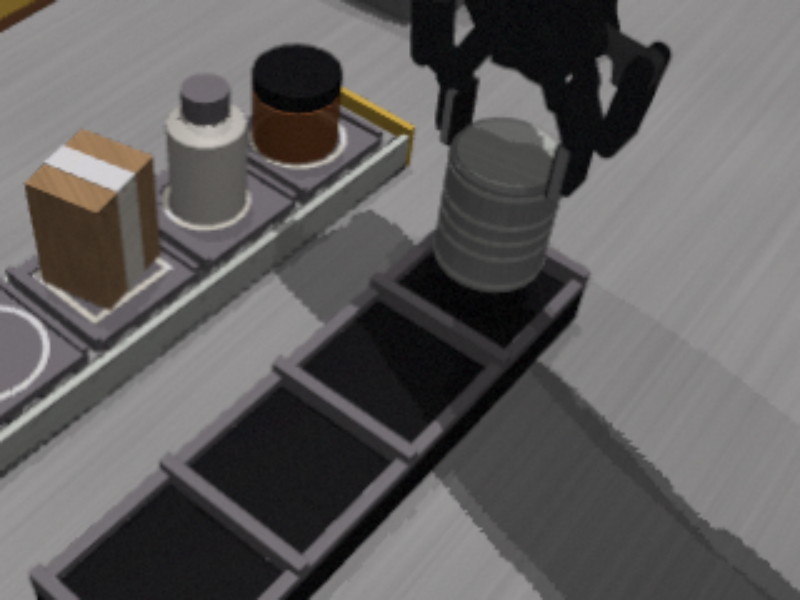

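Request:
{"fn": "send_rows", "kwargs": {"targets": [{"hand": 1, "tx": 0, "ty": 0.025, "tz": 0, "wx": 0, "wy": 0, "wz": 0}, {"hand": 1, "tx": 0, "ty": 0.055, "tz": 0, "wx": 0, "wy": 0, "wz": 0}, {"hand": 1, "tx": 0, "ty": 0.08, "tz": 0, "wx": 0, "wy": 0, "wz": 0}, {"hand": 1, "tx": 0, "ty": 0.092, "tz": 0, "wx": 0, "wy": 0, "wz": 0}, {"hand": 1, "tx": 0, "ty": 0.092, "tz": 0, "wx": 0, "wy": 0, "wz": 0}]}}

```text
time_s: 6.25
eef_pos: [469.1, -135.3, 62.1]
ee_rot: [0.492, -0.493, 0.508, -0.507]
wrist_force: [0.2, -0.7, -3.7]
gripper_width: 0.735
```

Request:
{"fn": "send_rows", "kwargs": {"targets": [{"hand": 1, "tx": 0, "ty": 0.003, "tz": 0, "wx": 0, "wy": 0, "wz": 0}, {"hand": 1, "tx": 0, "ty": 0.006, "tz": 0, "wx": 0, "wy": 0, "wz": 0}, {"hand": 1, "tx": 0, "ty": 0.006, "tz": 0, "wx": 0, "wy": 0, "wz": 0}]}}

```text
time_s: 6.55
eef_pos: [470.0, -135.7, 61.4]
ee_rot: [-0.493, 0.492, -0.507, 0.508]
wrist_force: [0.2, -0.3, -2.6]
gripper_width: 0.735
```

Request:
{"fn": "send_rows", "kwargs": {"targets": [{"hand": 1, "tx": 0, "ty": 0.004, "tz": 0, "wx": 0, "wy": 0, "wz": 0}, {"hand": 1, "tx": 0, "ty": 0.008, "tz": 0, "wx": 0, "wy": 0, "wz": 0}, {"hand": 1, "tx": 0, "ty": 0.008, "tz": 0, "wx": 0, "wy": 0, "wz": 0}]}}

```text
time_s: 6.85
eef_pos: [469.7, -135.5, 58.7]
ee_rot: [0.492, -0.492, 0.508, -0.507]
wrist_force: [0.0, -0.2, -3.8]
gripper_width: 0.737
```

```bash
python3 go.py 468 -135.2 58 -1.5
```

```text
t 6.85 pos [ 469.7 -135.5   58.7] head -1.72 F [ 0.  -0.2 -3.8] w 0.737 q [-0.28  0.32 -0.25  0.99  0.    1.32]
shift [-0.001  0.002 -0.006] turn [ 0.0001 -0.0019 -0.    ]
```

Request:
{"fn": "send_rows", "kwargs": {"targets": [{"hand": 1, "tx": 0, "ty": 0.004, "tz": 0, "wx": 0, "wy": 0, "wz": 0}, {"hand": 1, "tx": 0, "ty": 0.008, "tz": 0, "wx": 0, "wy": 0, "wz": 0}, {"hand": 1, "tx": 0, "ty": 0.008, "tz": 0, "wx": 0, "wy": 0, "wz": 0}]}}

```text
time_s: 7.15
eef_pos: [470.1, -135.7, 57.3]
ee_rot: [-0.493, 0.492, -0.507, 0.508]
wrist_force: [-1.5, 0.2, 3.7]
gripper_width: 0.733
```

Contact (+7 N). Release and rise.

Request:
{"fn": "send_rows", "kwargs": {"targets": [{"hand": 0.2, "tx": 0, "ty": 0, "tz": 0, "wx": 0, "wy": 0, "wz": 0}, {"hand": -1, "tx": 0, "ty": 0, "tz": 0, "wx": 0, "wy": 0, "wz": 0}, {"hand": -1, "tx": 0, "ty": 0, "tz": 0, "wx": 0, "wy": 0, "wz": 0}, {"hand": -1, "tx": 0, "ty": 0, "tz": 0, "wx": 0, "wy": 0, "wz": 0}, {"hand": -1, "tx": 0, "ty": 0, "tz": 0, "wx": 0, "wy": 0, "wz": 0}]}}

```text
time_s: 7.65
eef_pos: [470.0, -135.6, 56.3]
ee_rot: [-0.492, 0.492, -0.507, 0.507]
wrist_force: [-0.5, 0.2, -0.0]
gripper_width: 1.002
```

Request:
{"fn": "send_rows", "kwargs": {"targets": [{"hand": -1, "tx": 0, "ty": -0.08, "tz": 0, "wx": 0, "wy": 0, "wz": 0}, {"hand": -1, "tx": 0, "ty": -0.18, "tz": 0, "wx": 0, "wy": 0, "wz": 0}, {"hand": -1, "tx": 0, "ty": -0.28, "tz": 0, "wx": 0, "wy": 0, "wz": 0}, {"hand": -1, "tx": 0, "ty": -0.38, "tz": 0, "wx": 0, "wy": 0, "wz": 0}, {"hand": -1, "tx": 0, "ty": -0.45, "tz": 0, "wx": 0, "wy": 0, "wz": 0}]}}

```text
time_s: 8.15
eef_pos: [470.6, -135.8, 193.6]
ee_rot: [-0.493, 0.492, -0.507, 0.508]
wrist_force: [0.5, -0.2, 0.6]
gripper_width: 0.997
```

```bash
python3 go.py 650.4 9.6 195 10.5; python3 see.py top x.png 0 0 640 480 can carton bottle jar
```

```text
t 8.15 pos [ 470.6 -135.8  193.6] head -1.72 F [ 0.5 -0.2  0.6] w 0.997 q [-0.28  0.22 -0.02  1.33  0.    1.32]
shift [-0.502 -0.004  0.584] turn [-0.0012 -0.1066  0.0005]
can 0.75 [383.5, 260.7, 440.2, 319.5] n 2433 toph 109.5 circ [ 469.9 -138.1] rect [ 470.3 -134.8   58.5   65.5   84.6] zmin 35.3
carton 0.95 [255.3, 106.5, 313.7, 173.8] n 2130 toph 121.3 circ [649.8   9.2] rect [650.4   9.2  51.3  55.1  10.8] zmin 40.2
bottle 0.91 [334.5, 121.0, 383.2, 175.1] n 554 toph 130.6 circ [642.6 -79. ] rect [642.6 -79.2  28.6  29.6  45.4] zmin 47.4
jar 0.68 [398.4, 121.5, 460.5, 178.8] n 1911 toph 99.0 circ [ 640.2 -165.7] rect [ 639.7 -165.3   58.5   58.6   33.5] zmin 45.4
```

Request:
{"fn": "send_rows", "kwargs": {"targets": [{"hand": -1, "tx": -0.08, "ty": 0, "tz": 0.09, "wx": 0, "wy": -0.02, "wz": 0}, {"hand": -1, "tx": -0.17, "ty": 0, "tz": 0.2, "wx": 0, "wy": -0.04, "wz": 0}, {"hand": -1, "tx": -0.27, "ty": 0, "tz": 0.31, "wx": 0, "wy": -0.06, "wz": 0}, {"hand": -1, "tx": -0.37, "ty": 0, "tz": 0.42, "wx": 0, "wy": -0.08, "wz": 0}, {"hand": -1, "tx": -0.45, "ty": 0, "tz": 0.52, "wx": 0, "wy": -0.1066, "wz": 0}]}}

```text
time_s: 8.9
eef_pos: [630.1, -3.5, 188.9]
ee_rot: [-0.544, 0.545, -0.452, 0.45]
wrist_force: [0.8, -0.5, 0.5]
gripper_width: 1.001
```

```bash
python3 go.py 650.4 9.6 195 10.6
```

```text
t 8.9 pos [630.1  -3.5 188.9] head 10.66 F [ 0.8 -0.5  0.5] w 1.001 q [-0.01  0.51  0.39  1.45  0.    1.38]
shift [-0.03  -0.021  0.074] turn [ 0.0017  0.0005 -0.0004]
```

Request:
{"fn": "send_rows", "kwargs": {"targets": [{"hand": -1, "tx": -0.015, "ty": 0, "tz": 0.04, "wx": 0, "wy": 0, "wz": 0}, {"hand": -1, "tx": -0.03, "ty": 0, "tz": 0.07, "wx": 0, "wy": 0, "wz": 0}, {"hand": -1, "tx": -0.03, "ty": 0, "tz": 0.07, "wx": 0, "wy": 0, "wz": 0}, {"hand": -1, "tx": -0.03, "ty": 0, "tz": 0.07, "wx": 0, "wy": 0, "wz": 0}, {"hand": -1, "tx": -0.03, "ty": 0, "tz": 0.07, "wx": 0, "wy": 0, "wz": 0}]}}

```text
time_s: 9.4
eef_pos: [648.0, 6.8, 190.7]
ee_rot: [-0.543, 0.544, -0.453, 0.452]
wrist_force: [-0.8, 0.5, -0.3]
gripper_width: 1.0
```

```bash
python3 go.py 650.4 9.6 65 10.6
```

```text
t 9.4 pos [648.    6.8 190.7] head 10.46 F [-0.8  0.5 -0.3] w 1.0 q [ 0.01  0.55  0.46  1.48 -0.    1.4 ]
shift [-0.008  0.419  0.01 ] turn [ 0.0008 -0.0012 -0.0001]
```

Request:
{"fn": "send_rows", "kwargs": {"targets": [{"hand": -1, "tx": -0.008, "ty": 0.12, "tz": 0.01, "wx": 0, "wy": 0, "wz": 0}, {"hand": -1, "tx": -0.008, "ty": 0.25, "tz": 0.01, "wx": 0, "wy": 0, "wz": 0}, {"hand": -1, "tx": -0.008, "ty": 0.35, "tz": 0.01, "wx": 0, "wy": 0, "wz": 0}, {"hand": -1, "tx": -0.008, "ty": 0.42, "tz": 0.01, "wx": 0, "wy": 0, "wz": 0}, {"hand": -1, "tx": -0.008, "ty": 0.42, "tz": 0.01, "wx": 0, "wy": 0, "wz": 0}]}}

```text
time_s: 9.9
eef_pos: [647.6, 9.5, 61.6]
ee_rot: [-0.542, 0.545, -0.455, 0.45]
wrist_force: [0.3, -1.1, -0.2]
gripper_width: 1.0
```

Request:
{"fn": "send_rows", "kwargs": {"targets": [{"hand": -1, "tx": 0, "ty": 0, "tz": 0, "wx": 0, "wy": 0, "wz": 0}, {"hand": -1, "tx": 0, "ty": 0, "tz": 0, "wx": 0, "wy": 0, "wz": 0}, {"hand": -1, "tx": 0, "ty": 0, "tz": 0, "wx": 0, "wy": 0, "wz": 0}]}}

```text
time_s: 10.2
eef_pos: [652.8, 10.2, 67.6]
ee_rot: [0.544, -0.543, 0.451, -0.453]
wrist_force: [-0.4, -0.0, 0.3]
gripper_width: 1.004
```

```bash
python3 go.py 650.4 9.6 65 10.6
```

```text
t 10.2 pos [652.8  10.2  67.6] head 10.49 F [-0.4 -0.   0.3] w 1.004 q [ 0.02  0.61  0.24  1.2  -0.    1.4 ]
shift [ 0.     0.009 -0.008] turn [-0.0019 -0.001   0.0003]
```

Request:
{"fn": "send_rows", "kwargs": {"targets": [{"hand": -1, "tx": 0, "ty": 0.01, "tz": -0.008, "wx": 0, "wy": 0, "wz": 0}, {"hand": 1, "tx": 0, "ty": 0.01, "tz": -0.008, "wx": 0, "wy": 0, "wz": 0}, {"hand": 1, "tx": 0, "ty": 0.01, "tz": -0.008, "wx": 0, "wy": 0, "wz": 0}, {"hand": 1, "tx": 0, "ty": 0.01, "tz": -0.008, "wx": 0, "wy": 0, "wz": 0}, {"hand": 1, "tx": 0, "ty": 0.01, "tz": -0.008, "wx": 0, "wy": 0, "wz": 0}], "grip_force": 40}}

```text
time_s: 10.7
eef_pos: [649.5, 9.9, 62.9]
ee_rot: [0.544, -0.543, 0.452, -0.452]
wrist_force: [-0.3, 0.6, 2.7]
gripper_width: 0.575
```

Request:
{"fn": "send_rows", "kwargs": {"targets": [{"hand": 1, "tx": 0, "ty": 0, "tz": 0, "wx": 0, "wy": 0, "wz": 0}, {"hand": 1, "tx": 0, "ty": 0, "tz": 0, "wx": 0, "wy": 0, "wz": 0}, {"hand": 1, "tx": 0, "ty": 0, "tz": 0, "wx": 0, "wy": 0, "wz": 0}]}}

```text
time_s: 11.0
eef_pos: [649.5, 9.9, 62.9]
ee_rot: [0.544, -0.543, 0.452, -0.452]
wrist_force: [1.4, 0.5, 2.9]
gripper_width: 0.581
```

```bash
python3 go.py 650.4 9.6 115 10.6
```

```text
t 11.0 pos [649.5   9.9  62.9] head 10.5 F [1.4 0.5 2.9] w 0.581 q [0.02 0.61 0.23 1.19 0.   1.4 ]
shift [ 0.002 -0.174  0.003] turn [-0.0006 -0.0009  0.    ]
```

Request:
{"fn": "send_rows", "kwargs": {"targets": [{"hand": 1, "tx": 0, "ty": -0.02, "tz": 0, "wx": 0, "wy": 0, "wz": 0}, {"hand": 1, "tx": 0, "ty": -0.06, "tz": 0, "wx": 0, "wy": 0, "wz": 0}, {"hand": 1, "tx": 0, "ty": -0.12, "tz": 0, "wx": 0, "wy": 0, "wz": 0}, {"hand": 1, "tx": 0, "ty": -0.16, "tz": 0, "wx": 0, "wy": 0, "wz": 0}, {"hand": 1, "tx": 0, "ty": -0.18, "tz": 0, "wx": 0, "wy": 0, "wz": 0}]}}

```text
time_s: 11.5
eef_pos: [649.8, 9.8, 118.4]
ee_rot: [0.544, -0.543, 0.452, -0.453]
wrist_force: [0.4, -0.8, -0.2]
gripper_width: 0.579
```

```bash
python3 go.py 470.3 -45.2 117 -1.5
```

```text
t 11.5 pos [649.8   9.8 118.4] head 10.49 F [ 0.4 -0.8 -0.2] w 0.579 q [ 0.02  0.58  0.31  1.31 -0.    1.4 ]
shift [ 0.071  0.003 -0.622] turn [-1.200e-03  1.047e-01  1.000e-04]
```

Request:
{"fn": "send_rows", "kwargs": {"targets": [{"hand": 1, "tx": 0, "ty": 0, "tz": -0.06, "wx": 0, "wy": 0, "wz": 0}, {"hand": 1, "tx": 0.01, "ty": 0, "tz": -0.15, "wx": 0, "wy": 0.02, "wz": 0}, {"hand": 1, "tx": 0.03, "ty": 0, "tz": -0.26, "wx": 0, "wy": 0.04, "wz": 0}, {"hand": 1, "tx": 0.05, "ty": 0, "tz": -0.38, "wx": 0, "wy": 0.07, "wz": 0}, {"hand": 1, "tx": 0.06, "ty": 0, "tz": -0.49, "wx": 0, "wy": 0.1, "wz": 0}]}}

```text
time_s: 12.0
eef_pos: [505.8, -35.2, 116.2]
ee_rot: [0.495, -0.495, 0.505, -0.505]
wrist_force: [0.3, 1.2, -1.4]
gripper_width: 0.576
```

```bash
python3 go.py 470.3 -45.2 80 -1.5
```

```text
t 12.0 pos [505.8 -35.2 116.2] head -1.12 F [ 0.3  1.2 -1.4] w 0.576 q [-0.07  0.3  -0.12  1.15 -0.    1.52]
shift [ 0.036  0.121 -0.118] turn [0.0004 0.0033 0.0001]
```

Request:
{"fn": "send_rows", "kwargs": {"targets": [{"hand": 1, "tx": 0.02, "ty": 0, "tz": -0.06, "wx": 0, "wy": 0.003, "wz": 0}, {"hand": 1, "tx": 0.036, "ty": 0, "tz": -0.118, "wx": 0, "wy": 0.003, "wz": 0}, {"hand": 1, "tx": 0.036, "ty": 0.04, "tz": -0.118, "wx": 0, "wy": 0.003, "wz": 0}, {"hand": 1, "tx": 0.036, "ty": 0.08, "tz": -0.118, "wx": 0, "wy": 0.003, "wz": 0}, {"hand": 1, "tx": 0.036, "ty": 0.12, "tz": -0.118, "wx": 0, "wy": 0.003, "wz": 0}]}}

```text
time_s: 12.5
eef_pos: [472.0, -45.0, 80.4]
ee_rot: [-0.494, 0.494, -0.506, 0.506]
wrist_force: [0.7, -0.5, -1.8]
gripper_width: 0.581
```

Request:
{"fn": "send_rows", "kwargs": {"targets": [{"hand": 1, "tx": 0, "ty": 0, "tz": 0, "wx": 0, "wy": 0, "wz": 0}, {"hand": 1, "tx": 0, "ty": 0, "tz": 0, "wx": 0, "wy": 0, "wz": 0}, {"hand": 1, "tx": 0, "ty": 0, "tz": 0, "wx": 0, "wy": 0, "wz": 0}]}}

```text
time_s: 12.8
eef_pos: [472.7, -44.9, 81.1]
ee_rot: [-0.495, 0.494, -0.505, 0.506]
wrist_force: [0.4, 0.4, -0.5]
gripper_width: 0.573
```

```bash
python3 go.py 470.3 -45.2 55 -1.5;python3 see.py side g.png 200 120 520 360 carton
```

```text
t 12.8 pos [472.7 -44.9  81.1] head -1.3 F [ 0.4  0.4 -0.5] w 0.573 q [-0.09  0.27 -0.26  1.04 -0.    1.5 ]
shift [ 0.001  0.087 -0.008] turn [-0.0006  0.0017  0.    ]
carton 0.68 [328.0, 197.2, 384.9, 276.3] n 1103 toph 138.0 circ [473.1 -43.3] rect [473.9 -43.8  50.1  58.8   1.9] zmin 59.9
```

View pics/g.png

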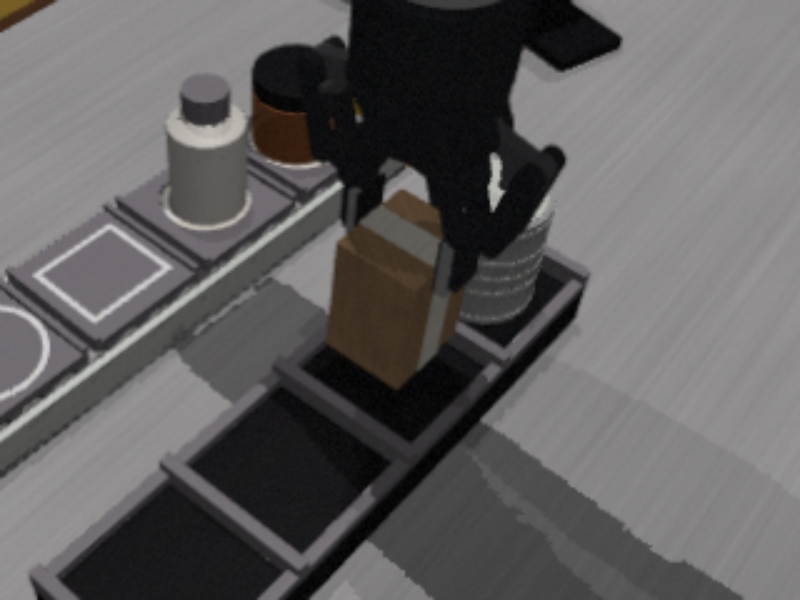

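Request:
{"fn": "send_rows", "kwargs": {"targets": [{"hand": 1, "tx": 0, "ty": 0.025, "tz": -0.008, "wx": 0, "wy": 0, "wz": 0}, {"hand": 1, "tx": 0, "ty": 0.05, "tz": -0.008, "wx": 0, "wy": 0, "wz": 0}, {"hand": 1, "tx": 0, "ty": 0.075, "tz": -0.008, "wx": 0, "wy": 0, "wz": 0}, {"hand": 1, "tx": 0, "ty": 0.085, "tz": -0.008, "wx": 0, "wy": 0, "wz": 0}, {"hand": 1, "tx": 0, "ty": 0.085, "tz": -0.008, "wx": 0, "wy": 0, "wz": 0}]}}

```text
time_s: 13.4
eef_pos: [469.0, -44.7, 54.0]
ee_rot: [0.494, -0.495, 0.506, -0.505]
wrist_force: [0.4, -0.4, -1.6]
gripper_width: 0.577
```

Request:
{"fn": "send_rows", "kwargs": {"targets": [{"hand": 1, "tx": 0, "ty": 0.004, "tz": 0, "wx": 0, "wy": 0, "wz": 0}, {"hand": 1, "tx": 0, "ty": 0.004, "tz": 0, "wx": 0, "wy": 0, "wz": 0}, {"hand": 1, "tx": 0, "ty": 0.004, "tz": 0, "wx": 0, "wy": 0, "wz": 0}]}}

```text
time_s: 13.7
eef_pos: [470.0, -44.8, 53.9]
ee_rot: [-0.494, 0.494, -0.506, 0.506]
wrist_force: [0.2, -0.0, -1.7]
gripper_width: 0.575
```

Request:
{"fn": "send_rows", "kwargs": {"targets": [{"hand": 1, "tx": 0, "ty": 0.004, "tz": 0, "wx": 0, "wy": 0, "wz": 0}, {"hand": 1, "tx": 0, "ty": 0.007, "tz": 0, "wx": 0, "wy": 0, "wz": 0}, {"hand": 1, "tx": 0, "ty": 0.007, "tz": 0, "wx": 0, "wy": 0, "wz": 0}]}}

```text
time_s: 14.0
eef_pos: [470.3, -44.8, 52.8]
ee_rot: [-0.495, 0.494, -0.505, 0.506]
wrist_force: [-1.3, 0.6, 6.3]
gripper_width: 0.578
```

Contact; release and rise.

Request:
{"fn": "send_rows", "kwargs": {"targets": [{"hand": 0.3, "tx": 0, "ty": 0, "tz": 0, "wx": 0, "wy": 0, "wz": 0}, {"hand": -1, "tx": 0, "ty": 0, "tz": 0, "wx": 0, "wy": 0, "wz": 0}, {"hand": -1, "tx": 0, "ty": 0, "tz": 0, "wx": 0, "wy": 0, "wz": 0}, {"hand": -1, "tx": 0, "ty": 0, "tz": 0, "wx": 0, "wy": 0, "wz": 0}, {"hand": -1, "tx": 0, "ty": 0, "tz": 0, "wx": 0, "wy": 0, "wz": 0}]}}

```text
time_s: 14.5
eef_pos: [469.7, -44.8, 51.5]
ee_rot: [0.494, -0.494, 0.506, -0.506]
wrist_force: [-0.7, -0.5, -0.3]
gripper_width: 0.997
```

Request:
{"fn": "send_rows", "kwargs": {"targets": [{"hand": -1, "tx": 0, "ty": -0.08, "tz": 0, "wx": 0, "wy": 0, "wz": 0}, {"hand": -1, "tx": 0, "ty": -0.18, "tz": 0, "wx": 0, "wy": 0, "wz": 0}, {"hand": -1, "tx": 0, "ty": -0.28, "tz": 0, "wx": 0, "wy": 0, "wz": 0}, {"hand": -1, "tx": 0, "ty": -0.38, "tz": 0, "wx": 0, "wy": 0, "wz": 0}, {"hand": -1, "tx": 0, "ty": -0.48, "tz": 0, "wx": 0, "wy": 0, "wz": 0}]}}

```text
time_s: 15.0
eef_pos: [469.5, -44.7, 196.7]
ee_rot: [0.494, -0.494, 0.506, -0.506]
wrist_force: [0.8, -0.7, -0.3]
gripper_width: 1.002
```

```bash
python3 go.py 642.4 -79.0 195 -2.7; python3 see.py top x.png 0 0 640 480 can carton bottle jar
```

```text
t 15.0 pos [469.5 -44.7 196.7] head -1.3 F [ 0.8 -0.7 -0.3] w 1.002 q [-0.1   0.18 -0.06  1.33  0.    1.5 ]
shift [0.101 0.005 0.579] turn [ 0.0001  0.0122 -0.    ]
carton 0.27 [148.1, 251.6, 270.7, 332.3] n 1191 toph 45.1 circ [473.7 111.4] rect [474.4 111.2 145.3  97.5  88.2] zmin 26.8
jar 0.4 [422.3, 120.3, 447.2, 126.8] n 0 toph 149.6 circ [0. 0.] rect [0. 0. 0. 0. 0.] zmin -1.5
```

Request:
{"fn": "send_rows", "kwargs": {"targets": [{"hand": -1, "tx": 0.02, "ty": 0, "tz": 0.1, "wx": 0, "wy": 0.004, "wz": 0}, {"hand": -1, "tx": 0.04, "ty": 0, "tz": 0.24, "wx": 0, "wy": 0.008, "wz": 0}, {"hand": -1, "tx": 0.06, "ty": 0, "tz": 0.38, "wx": 0, "wy": 0.012, "wz": 0}, {"hand": -1, "tx": 0.09, "ty": 0, "tz": 0.5, "wx": 0, "wy": 0.012, "wz": 0}, {"hand": -1, "tx": 0.101, "ty": 0, "tz": 0.579, "wx": 0, "wy": 0.012, "wz": 0}]}}

```text
time_s: 15.75
eef_pos: [643.7, -79.7, 192.4]
ee_rot: [0.487, -0.489, 0.513, -0.511]
wrist_force: [0.4, -0.3, -0.4]
gripper_width: 0.996
```

Request:
{"fn": "send_rows", "kwargs": {"targets": [{"hand": -1, "tx": 0, "ty": 0, "tz": 0, "wx": 0, "wy": 0, "wz": 0}, {"hand": -1, "tx": 0, "ty": 0, "tz": 0, "wx": 0, "wy": 0, "wz": 0}, {"hand": -1, "tx": 0, "ty": 0, "tz": 0, "wx": 0, "wy": 0, "wz": 0}]}}

```text
time_s: 16.05
eef_pos: [641.3, -78.8, 194.7]
ee_rot: [0.488, -0.489, 0.512, -0.511]
wrist_force: [0.1, 0.2, -0.1]
gripper_width: 0.999
```

```bash
python3 go.py 642.4 -79.0 66 -2.7; python3 see.py side x.png 0 0 640 480 can carton bottle jar
```

```text
t 16.05 pos [641.3 -78.8 194.7] head -2.67 F [ 0.1  0.2 -0.1] w 0.999 q [-0.12  0.55  0.46  1.49  0.    1.5 ]
shift [0.001 0.429 0.005] turn [ 0.0013  0.0002 -0.0001]
can 0.82 [372.8, 183.5, 422.7, 248.5] n 1192 toph 107.6 circ [ 464.7 -119.4] rect [ 472.2 -122.4   96.1   66.5   80.2] zmin 34.0
carton 0.64 [329.0, 212.0, 388.3, 290.3] n 1273 toph 109.1 circ [472.1 -43.8] rect [472.7 -44.3  57.7  52.   89. ] zmin 30.4
bottle 0.76 [267.8, 152.8, 299.8, 209.9] n 227 toph 128.6 circ [642.4 -79.3] rect [642.8 -78.9  26.9  31.5  42.6] zmin 41.8
bottle 0.25 [297.9, 162.0, 355.1, 200.1] n 590 toph 42.4 circ [ 626.7 -161.7] rect [ 636.8 -165.1   92.1   84.2   83.2] zmin 30.6
jar 0.88 [300.5, 136.5, 337.4, 188.7] n 690 toph 97.3 circ [ 641.1 -164.8] rect [ 641.2 -164.6   60.5   59.1   77. ] zmin 41.0
```

Request:
{"fn": "send_rows", "kwargs": {"targets": [{"hand": -1, "tx": 0.001, "ty": 0.12, "tz": 0.004, "wx": 0, "wy": 0, "wz": 0}, {"hand": -1, "tx": 0.001, "ty": 0.25, "tz": 0.004, "wx": 0, "wy": 0, "wz": 0}, {"hand": -1, "tx": 0.001, "ty": 0.35, "tz": 0.004, "wx": 0, "wy": 0, "wz": 0}, {"hand": -1, "tx": 0.001, "ty": 0.41, "tz": 0.004, "wx": 0, "wy": 0, "wz": 0}, {"hand": -1, "tx": 0.001, "ty": 0.425, "tz": 0.004, "wx": 0, "wy": 0, "wz": 0}]}}

```text
time_s: 16.8
eef_pos: [641.5, -79.0, 65.5]
ee_rot: [0.487, -0.489, 0.513, -0.51]
wrist_force: [-0.6, -0.2, 0.5]
gripper_width: 1.003
```

Request:
{"fn": "send_rows", "kwargs": {"targets": [{"hand": -1, "tx": 0, "ty": 0, "tz": 0, "wx": 0, "wy": 0, "wz": 0}, {"hand": -1, "tx": 0, "ty": 0, "tz": 0, "wx": 0, "wy": 0, "wz": 0}, {"hand": -1, "tx": 0, "ty": 0, "tz": 0, "wx": 0, "wy": 0, "wz": 0}]}}

```text
time_s: 17.1
eef_pos: [645.3, -79.5, 70.1]
ee_rot: [-0.489, 0.487, -0.511, 0.513]
wrist_force: [0.7, 0.5, -1.1]
gripper_width: 1.001
```

```bash
python3 go.py 642.4 -79.0 66 -2.7
```

```text
t 17.1 pos [645.3 -79.5  70.1] head -2.68 F [ 0.7  0.5 -1.1] w 1.001 q [-0.12  0.61  0.24  1.2   0.    1.49]
shift [-0.001  0.014 -0.01 ] turn [-0.0018  0.0002  0.0001]
```

Request:
{"fn": "send_rows", "kwargs": {"targets": [{"hand": -1, "tx": 0, "ty": 0.013, "tz": -0.01, "wx": 0, "wy": 0, "wz": 0}, {"hand": -1, "tx": 0, "ty": 0.013, "tz": -0.01, "wx": 0, "wy": 0, "wz": 0}, {"hand": 1, "tx": 0, "ty": 0.013, "tz": -0.01, "wx": 0, "wy": 0, "wz": 0}, {"hand": 1, "tx": 0, "ty": 0.013, "tz": -0.01, "wx": 0, "wy": 0, "wz": 0}, {"hand": 1, "tx": 0, "ty": 0.013, "tz": -0.01, "wx": 0, "wy": 0, "wz": 0}], "grip_force": 45}}

```text
time_s: 17.6
eef_pos: [642.9, -79.4, 65.3]
ee_rot: [-0.489, 0.487, -0.51, 0.513]
wrist_force: [3.4, 0.1, 12.6]
gripper_width: 0.518
```

Request:
{"fn": "send_rows", "kwargs": {"targets": [{"hand": 1, "tx": 0, "ty": 0, "tz": 0, "wx": 0, "wy": 0, "wz": 0}, {"hand": 1, "tx": 0, "ty": 0, "tz": 0, "wx": 0, "wy": 0, "wz": 0}, {"hand": 1, "tx": 0, "ty": 0, "tz": 0, "wx": 0, "wy": 0, "wz": 0}, {"hand": 1, "tx": 0, "ty": 0, "tz": 0, "wx": 0, "wy": 0, "wz": 0}]}}

```text
time_s: 18.0
eef_pos: [643.7, -79.5, 71.4]
ee_rot: [-0.49, 0.486, -0.509, 0.514]
wrist_force: [-5.7, 1.0, 25.7]
gripper_width: 0.346
```

Request:
{"fn": "send_rows", "kwargs": {"targets": [{"hand": 1, "tx": 0, "ty": -0.02, "tz": 0, "wx": 0, "wy": 0, "wz": 0}, {"hand": 1, "tx": 0, "ty": -0.06, "tz": 0, "wx": 0, "wy": 0, "wz": 0}, {"hand": 1, "tx": 0, "ty": -0.12, "tz": 0, "wx": 0, "wy": 0, "wz": 0}, {"hand": 1, "tx": 0, "ty": -0.17, "tz": 0, "wx": 0, "wy": 0, "wz": 0}, {"hand": 1, "tx": 0, "ty": -0.2, "tz": 0, "wx": 0, "wy": 0, "wz": 0}]}}

```text
time_s: 18.5
eef_pos: [641.1, -79.3, 124.9]
ee_rot: [-0.488, 0.488, -0.512, 0.512]
wrist_force: [-0.4, -0.4, -2.5]
gripper_width: 0.334
```

```bash
python3 go.py 472.7 44.8 115 -1.5; python3 see.py side i.png 200 60 440 240 bottle
```

```text
t 18.5 pos [641.1 -79.3 124.9] head -2.68 F [-0.4 -0.4 -2.5] w 0.334 q [-0.12  0.57  0.32  1.32 -0.    1.49]
shift [-0.387  0.033 -0.58 ] turn [-0.0001 -0.0103  0.    ]
bottle 0.74 [266.1, 119.1, 300.3, 183.1] n 143 toph 180.7 circ [640.6 -77.5] rect [644.7 -73.7  15.6  29.5  42.2] zmin 93.4
```

View pics/i.png

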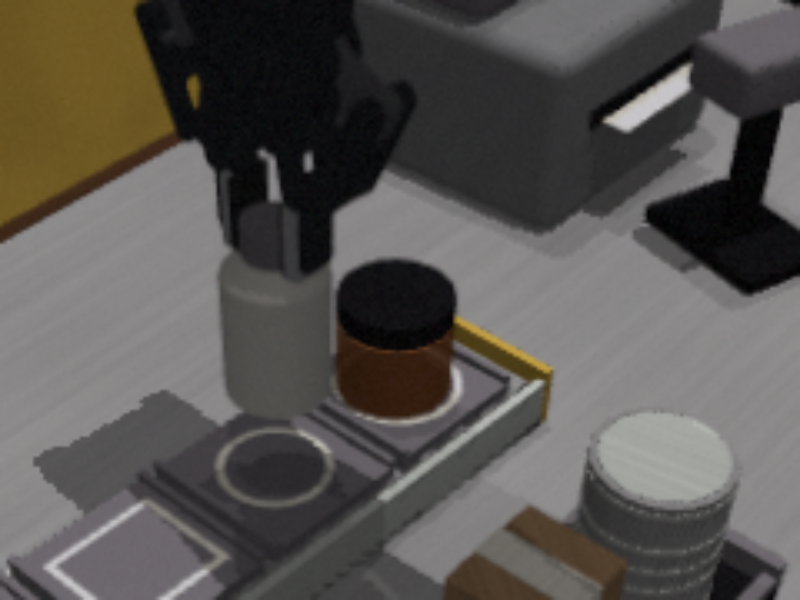

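Request:
{"fn": "send_rows", "kwargs": {"targets": [{"hand": 1, "tx": -0.02, "ty": 0, "tz": -0.01, "wx": 0, "wy": 0, "wz": 0}, {"hand": 1, "tx": -0.06, "ty": 0, "tz": -0.04, "wx": 0, "wy": 0, "wz": 0}, {"hand": 1, "tx": -0.12, "ty": 0, "tz": -0.09, "wx": 0, "wy": 0, "wz": 0}, {"hand": 1, "tx": -0.19, "ty": 0, "tz": -0.14, "wx": 0, "wy": 0, "wz": 0}, {"hand": 1, "tx": -0.26, "ty": 0, "tz": -0.2, "wx": 0, "wy": 0, "wz": 0}], "grip_force": 60}}

```text
time_s: 19.1
eef_pos: [583.0, 2.5, 122.6]
ee_rot: [0.487, -0.489, 0.512, -0.511]
wrist_force: [0.7, -0.3, -2.6]
gripper_width: 0.326
```

Request:
{"fn": "send_rows", "kwargs": {"targets": [{"hand": 1, "tx": -0.05, "ty": 0, "tz": -0.07, "wx": 0, "wy": 0, "wz": 0}, {"hand": 1, "tx": -0.09, "ty": 0, "tz": -0.16, "wx": 0, "wy": -0.003, "wz": 0}, {"hand": 1, "tx": -0.11, "ty": 0, "tz": -0.25, "wx": 0, "wy": -0.006, "wz": 0}, {"hand": 1, "tx": -0.12, "ty": 0, "tz": -0.33, "wx": 0, "wy": -0.01, "wz": 0}, {"hand": 1, "tx": -0.125, "ty": 0, "tz": -0.37, "wx": 0, "wy": -0.01, "wz": 0}]}}

```text
time_s: 19.6
eef_pos: [472.1, 44.8, 123.1]
ee_rot: [0.493, -0.495, 0.507, -0.505]
wrist_force: [-0.1, -0.2, -2.5]
gripper_width: 0.332
```

```bash
python3 go.py 472.7 44.8 80 -1.5; python3 see.py side j.png 200 120 520 360 bottle
```

```text
t 19.6 pos [472.1  44.8 123.1] head -1.47 F [-0.1 -0.2 -2.5] w 0.332 q [ 0.09  0.24 -0.19  1.15  0.    1.69]
shift [-0.     0.143  0.003] turn [0.0019 0.0003 0.0001]
bottle 0.72 [247.5, 180.1, 318.1, 230.2] n 1075 toph 42.4 circ [642.4 -73.8] rect [644.3 -73.7  90.7  84.3  86.1] zmin 32.6
bottle 0.41 [133.4, 171.1, 366.2, 324.3] n 1029 toph 34.3 circ [646.7 -32.4] rect [645.4 -32.2 412.5  99.   86.9] zmin -1.7
```

View pics/j.png

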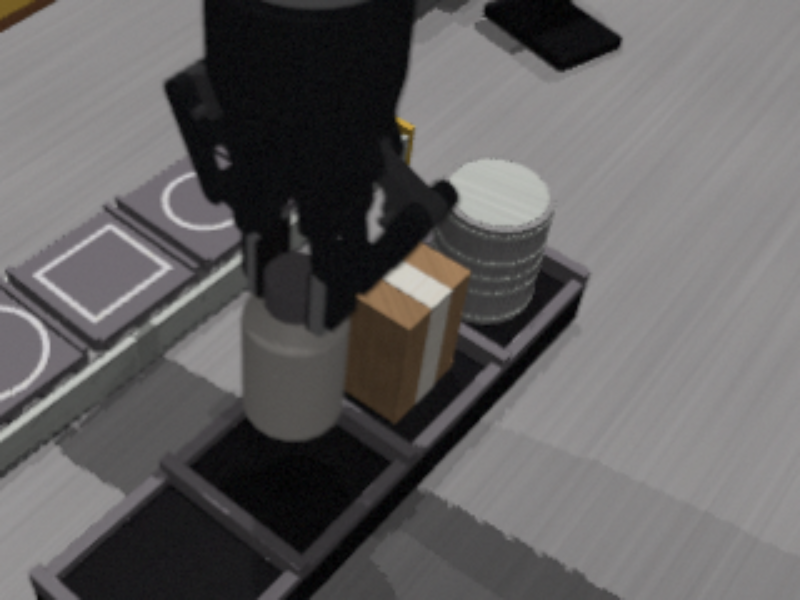

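Request:
{"fn": "send_rows", "kwargs": {"targets": [{"hand": 1, "tx": 0, "ty": 0.03, "tz": 0, "wx": 0, "wy": 0, "wz": 0}, {"hand": 1, "tx": 0, "ty": 0.07, "tz": 0, "wx": 0, "wy": 0, "wz": 0}, {"hand": 1, "tx": 0, "ty": 0.11, "tz": 0, "wx": 0, "wy": 0, "wz": 0}, {"hand": 1, "tx": 0, "ty": 0.14, "tz": 0, "wx": 0, "wy": 0, "wz": 0}, {"hand": 1, "tx": 0, "ty": 0.15, "tz": 0, "wx": 0, "wy": 0, "wz": 0}]}}

```text
time_s: 20.2
eef_pos: [475.3, 43.8, 77.5]
ee_rot: [0.492, -0.494, 0.507, -0.506]
wrist_force: [0.4, -0.1, -2.0]
gripper_width: 0.327
```

Request:
{"fn": "send_rows", "kwargs": {"targets": [{"hand": 1, "tx": 0, "ty": 0, "tz": 0, "wx": 0, "wy": 0, "wz": 0}, {"hand": 1, "tx": 0, "ty": 0.01, "tz": 0, "wx": 0, "wy": 0, "wz": 0}, {"hand": 1, "tx": 0, "ty": 0.018, "tz": 0, "wx": 0, "wy": 0, "wz": 0}, {"hand": 1, "tx": 0, "ty": 0.018, "tz": 0, "wx": 0, "wy": 0, "wz": 0}]}}

```text
time_s: 20.6
eef_pos: [475.5, 44.1, 73.8]
ee_rot: [-0.493, 0.493, -0.507, 0.507]
wrist_force: [0.4, 0.5, -1.7]
gripper_width: 0.324
```

```bash
python3 go.py 472.7 44.8 63 -1.5; python3 see.py side k.png 200 120 520 360 bottle; python3 - <<'E'
from h import *
W=np.load('W_side.npy')
m=(abs(W[...,0]-472)<32)&(abs(W[...,1]-45)<32)&(W[...,2]>30)
z=W[...,2][m];print(np.histogram(z,bins=np.arange(28,160,6)))
E
```

```text
t 20.6 pos [475.5  44.1  73.8] head -1.54 F [ 0.4  0.5 -1.7] w 0.324 q [ 0.09  0.29 -0.26  1.02  0.    1.69]
shift [-0.002  0.036 -0.009] turn [-0.0001 -0.0003 -0.    ]
bottle 0.8 [293.4, 251.4, 334.7, 318.0] n 294 toph 130.0 circ [475.8  46. ] rect [479.5  48.4  18.9  30.2  32.7] zmin 41.8
bottle 0.28 [155.3, 231.0, 236.5, 298.2] n 2564 toph 42.3 circ [651.2 102.1] rect [652.6 101.9  84.1  87.2  87.4] zmin 32.7
(array([ 19,   2,  88, 104,  92, 100, 111, 102, 104, 117, 114, 119, 246,
       242,  92, 124, 339, 178, 110, 113,  87]), array([ 28,  34,  40,  46,  52,  58,  64,  70,  76,  82,  88,  94, 100,
       106, 112, 118, 124, 130, 136, 142, 148, 154]))
```

Request:
{"fn": "send_rows", "kwargs": {"targets": [{"hand": 1, "tx": 0, "ty": 0.012, "tz": -0.009, "wx": 0, "wy": 0, "wz": 0}, {"hand": 1, "tx": 0, "ty": 0.022, "tz": -0.009, "wx": 0, "wy": 0, "wz": 0}, {"hand": 1, "tx": 0, "ty": 0.027, "tz": -0.009, "wx": 0, "wy": 0, "wz": 0}, {"hand": 1, "tx": 0, "ty": 0.027, "tz": -0.009, "wx": 0, "wy": 0, "wz": 0}]}}

```text
time_s: 21.1
eef_pos: [472.5, 44.2, 65.4]
ee_rot: [0.493, -0.493, 0.507, -0.507]
wrist_force: [-0.6, 1.0, -2.1]
gripper_width: 0.332
```

Request:
{"fn": "send_rows", "kwargs": {"targets": [{"hand": 1, "tx": 0, "ty": 0.003, "tz": 0, "wx": 0, "wy": 0, "wz": 0}, {"hand": 1, "tx": 0, "ty": 0.004, "tz": 0, "wx": 0, "wy": 0, "wz": 0}, {"hand": 1, "tx": 0, "ty": 0.004, "tz": 0, "wx": 0, "wy": 0, "wz": 0}]}}

```text
time_s: 21.4
eef_pos: [472.9, 44.2, 64.5]
ee_rot: [-0.493, 0.493, -0.507, 0.507]
wrist_force: [-0.1, -0.0, -1.2]
gripper_width: 0.328
```

Request:
{"fn": "send_rows", "kwargs": {"targets": [{"hand": 1, "tx": 0, "ty": 0.003, "tz": 0, "wx": 0, "wy": 0, "wz": 0}, {"hand": 1, "tx": 0, "ty": 0.005, "tz": 0, "wx": 0, "wy": 0, "wz": 0}, {"hand": 1, "tx": 0, "ty": 0.005, "tz": 0, "wx": 0, "wy": 0, "wz": 0}]}}

```text
time_s: 21.7
eef_pos: [472.7, 44.2, 62.9]
ee_rot: [0.493, -0.493, 0.507, -0.507]
wrist_force: [-0.6, -0.7, -1.5]
gripper_width: 0.331
```

Request:
{"fn": "send_rows", "kwargs": {"targets": [{"hand": 1, "tx": 0, "ty": 0.003, "tz": 0, "wx": 0, "wy": 0, "wz": 0}, {"hand": 1, "tx": 0, "ty": 0.006, "tz": 0, "wx": 0, "wy": 0, "wz": 0}, {"hand": 1, "tx": 0, "ty": 0.006, "tz": 0, "wx": 0, "wy": 0, "wz": 0}]}}

```text
time_s: 22.0
eef_pos: [473.0, 44.3, 62.0]
ee_rot: [-0.494, 0.493, -0.507, 0.507]
wrist_force: [-1.8, 0.5, 3.8]
gripper_width: 0.327
```

Request:
{"fn": "send_rows", "kwargs": {"targets": [{"hand": 0.5, "tx": 0, "ty": 0, "tz": 0, "wx": 0, "wy": 0, "wz": 0}, {"hand": 0, "tx": 0, "ty": 0, "tz": 0, "wx": 0, "wy": 0, "wz": 0}, {"hand": -1, "tx": 0, "ty": 0, "tz": 0, "wx": 0, "wy": 0, "wz": 0}, {"hand": -1, "tx": 0, "ty": 0, "tz": 0, "wx": 0, "wy": 0, "wz": 0}, {"hand": -1, "tx": 0, "ty": 0, "tz": 0, "wx": 0, "wy": 0, "wz": 0}]}}

```text
time_s: 22.5
eef_pos: [472.8, 44.2, 61.1]
ee_rot: [0.493, -0.493, 0.507, -0.507]
wrist_force: [0.2, 0.2, -0.4]
gripper_width: 0.976
```

Request:
{"fn": "send_rows", "kwargs": {"targets": [{"hand": -1, "tx": 0, "ty": -0.08, "tz": 0, "wx": 0, "wy": 0, "wz": 0}, {"hand": -1, "tx": 0, "ty": -0.18, "tz": 0, "wx": 0, "wy": 0, "wz": 0}, {"hand": -1, "tx": 0, "ty": -0.28, "tz": 0, "wx": 0, "wy": 0, "wz": 0}, {"hand": -1, "tx": 0, "ty": -0.38, "tz": 0, "wx": 0, "wy": 0, "wz": 0}, {"hand": -1, "tx": 0, "ty": -0.45, "tz": 0, "wx": 0, "wy": 0, "wz": 0}]}}

```text
time_s: 23.0
eef_pos: [473.6, 44.3, 198.3]
ee_rot: [-0.494, 0.493, -0.506, 0.507]
wrist_force: [0.4, -1.1, 0.1]
gripper_width: 1.002
```

```bash
python3 go.py 640.8 -165 180 -2.7; python3 see.py side l.png 200 120 520 360 bottle jar
```

```text
t 23.0 pos [473.6  44.3 198.3] head -1.54 F [ 0.4 -1.1  0.1] w 1.002 q [ 0.09  0.19 -0.05  1.33 -0.    1.69]
shift [0.682 0.062 0.576] turn [-0.0013  0.0102 -0.0002]
bottle 0.64 [297.4, 257.6, 338.2, 322.2] n 423 toph 118.4 circ [473.5  46. ] rect [473.6  46.5  28.4  29.9  55.4] zmin 32.9
jar 0.72 [302.5, 134.5, 337.0, 188.6] n 679 toph 97.4 circ [ 641.7 -164.2] rect [ 641.5 -164.1   58.6   59.3    8.9] zmin 40.0
```

View pics/l.png

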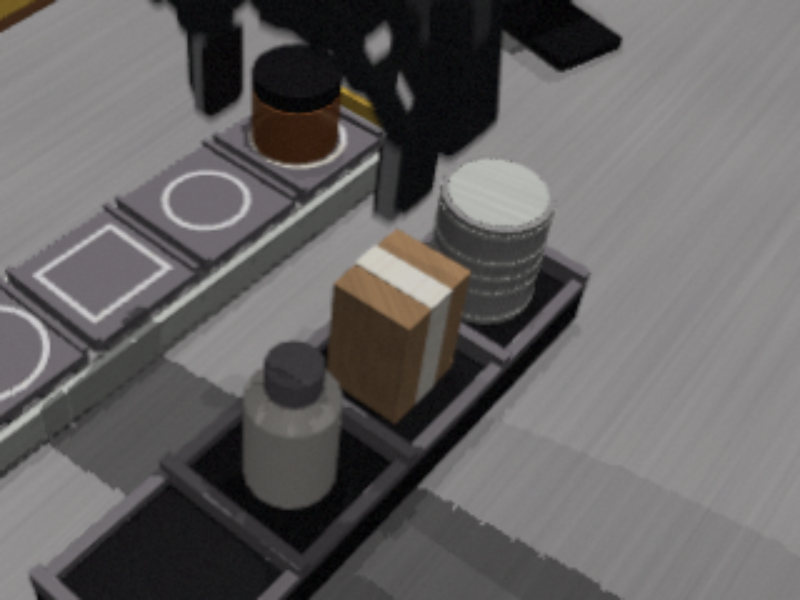

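Request:
{"fn": "send_rows", "kwargs": {"targets": [{"hand": -1, "tx": 0.1, "ty": 0, "tz": 0.08, "wx": 0, "wy": 0.004, "wz": 0}, {"hand": -1, "tx": 0.21, "ty": 0, "tz": 0.18, "wx": 0, "wy": 0.008, "wz": 0}, {"hand": -1, "tx": 0.32, "ty": 0, "tz": 0.27, "wx": 0, "wy": 0.01, "wz": 0}, {"hand": -1, "tx": 0.43, "ty": 0, "tz": 0.36, "wx": 0, "wy": 0.01, "wz": 0}, {"hand": -1, "tx": 0.54, "ty": 0, "tz": 0.46, "wx": 0, "wy": 0.01, "wz": 0}]}}

```text
time_s: 23.65
eef_pos: [606.2, -122.6, 194.0]
ee_rot: [0.488, -0.489, 0.513, -0.511]
wrist_force: [0.7, 0.2, 0.1]
gripper_width: 0.998
```

```bash
python3 go.py 640.9 -164.7 185 -2.7
```

```text
t 23.65 pos [ 606.2 -122.6  194. ] head -2.68 F [0.7 0.2 0.1] w 0.998 q [-0.2   0.49  0.36  1.45  0.    1.42]
shift [0.135 0.029 0.122] turn [ 0.0017  0.0001 -0.0003]
```

Request:
{"fn": "send_rows", "kwargs": {"targets": [{"hand": -1, "tx": 0.08, "ty": 0, "tz": 0.07, "wx": 0, "wy": 0, "wz": 0}, {"hand": -1, "tx": 0.135, "ty": 0, "tz": 0.12, "wx": 0, "wy": 0, "wz": 0}, {"hand": -1, "tx": 0.135, "ty": 0, "tz": 0.12, "wx": 0, "wy": 0, "wz": 0}, {"hand": -1, "tx": 0.135, "ty": 0, "tz": 0.12, "wx": 0, "wy": 0, "wz": 0}, {"hand": -1, "tx": 0.135, "ty": 0, "tz": 0.12, "wx": 0, "wy": 0, "wz": 0}]}}

```text
time_s: 24.15
eef_pos: [639.5, -162.7, 195.2]
ee_rot: [0.488, -0.489, 0.512, -0.511]
wrist_force: [0.3, 0.5, 0.3]
gripper_width: 0.996
```

```bash
python3 go.py 640.9 -164.7 56 -2.7
```

```text
t 24.15 pos [ 639.5 -162.7  195.2] head -2.64 F [0.3 0.5 0.3] w 0.996 q [-0.25  0.58  0.52  1.51  0.    1.37]
shift [0.007 0.464 0.006] turn [ 0.0011  0.0005 -0.0003]
```

Request:
{"fn": "send_rows", "kwargs": {"targets": [{"hand": -1, "tx": 0.007, "ty": 0.12, "tz": 0.004, "wx": 0, "wy": 0, "wz": 0}, {"hand": -1, "tx": 0.007, "ty": 0.25, "tz": 0.004, "wx": 0, "wy": 0, "wz": 0}, {"hand": -1, "tx": 0.007, "ty": 0.36, "tz": 0.004, "wx": 0, "wy": 0, "wz": 0}, {"hand": -1, "tx": 0.007, "ty": 0.43, "tz": 0.004, "wx": 0, "wy": 0, "wz": 0}, {"hand": -1, "tx": 0.007, "ty": 0.455, "tz": 0.004, "wx": 0, "wy": 0, "wz": 0}]}}

```text
time_s: 24.65
eef_pos: [638.8, -163.9, 56.9]
ee_rot: [0.488, -0.49, 0.513, -0.509]
wrist_force: [-0.4, -0.3, -0.0]
gripper_width: 0.999
```

Request:
{"fn": "send_rows", "kwargs": {"targets": [{"hand": -1, "tx": 0, "ty": 0, "tz": 0, "wx": 0, "wy": 0, "wz": 0}, {"hand": -1, "tx": 0, "ty": 0, "tz": 0, "wx": 0, "wy": 0, "wz": 0}, {"hand": -1, "tx": 0, "ty": 0, "tz": 0, "wx": 0, "wy": 0, "wz": 0}]}}

```text
time_s: 24.95
eef_pos: [643.0, -165.9, 62.0]
ee_rot: [-0.489, 0.488, -0.51, 0.513]
wrist_force: [0.5, 0.1, 0.6]
gripper_width: 1.0
```

```bash
python3 go.py 640.9 -164.7 55 -2.7
```

```text
t 24.95 pos [ 643.  -165.9   62. ] head -2.66 F [0.5 0.1 0.6] w 1.0 q [-0.25  0.64  0.27  1.2  -0.    1.36]
shift [-0.004  0.023 -0.007] turn [-0.0019  0.0003  0.0004]
```

Request:
{"fn": "send_rows", "kwargs": {"targets": [{"hand": -1, "tx": -0.004, "ty": 0.023, "tz": -0.007, "wx": 0, "wy": 0, "wz": 0}, {"hand": -1, "tx": -0.004, "ty": 0.023, "tz": -0.007, "wx": 0, "wy": 0, "wz": 0}, {"hand": 1, "tx": -0.004, "ty": 0.023, "tz": -0.007, "wx": 0, "wy": 0, "wz": 0}, {"hand": 1, "tx": -0.004, "ty": 0.023, "tz": -0.007, "wx": 0, "wy": 0, "wz": 0}, {"hand": 1, "tx": -0.004, "ty": 0.023, "tz": -0.007, "wx": 0, "wy": 0, "wz": 0}], "grip_force": 45}}

```text
time_s: 25.45
eef_pos: [640.3, -164.6, 53.8]
ee_rot: [-0.489, 0.488, -0.511, 0.512]
wrist_force: [-0.3, 0.1, 3.4]
gripper_width: 0.664
```

Request:
{"fn": "send_rows", "kwargs": {"targets": [{"hand": 1, "tx": 0, "ty": 0, "tz": 0, "wx": 0, "wy": 0, "wz": 0}, {"hand": 1, "tx": 0, "ty": 0, "tz": 0, "wx": 0, "wy": 0, "wz": 0}, {"hand": 1, "tx": 0, "ty": 0, "tz": 0, "wx": 0, "wy": 0, "wz": 0}, {"hand": 1, "tx": 0, "ty": 0, "tz": 0, "wx": 0, "wy": 0, "wz": 0}]}}

```text
time_s: 25.85
eef_pos: [640.3, -164.6, 53.8]
ee_rot: [-0.489, 0.488, -0.511, 0.512]
wrist_force: [0.6, 0.7, 5.6]
gripper_width: 0.658
```

Request:
{"fn": "send_rows", "kwargs": {"targets": [{"hand": 1, "tx": 0, "ty": -0.03, "tz": 0, "wx": 0, "wy": 0, "wz": 0}, {"hand": 1, "tx": 0, "ty": -0.1, "tz": 0, "wx": 0, "wy": 0, "wz": 0}, {"hand": 1, "tx": 0, "ty": -0.19, "tz": 0, "wx": 0, "wy": 0, "wz": 0}, {"hand": 1, "tx": 0, "ty": -0.27, "tz": 0, "wx": 0, "wy": 0, "wz": 0}, {"hand": 1, "tx": 0, "ty": -0.33, "tz": 0, "wx": 0, "wy": 0, "wz": 0}]}}

```text
time_s: 26.35
eef_pos: [639.5, -164.5, 153.2]
ee_rot: [-0.488, 0.488, -0.512, 0.512]
wrist_force: [0.2, -0.6, -1.8]
gripper_width: 0.651
```

Request:
{"fn": "send_rows", "kwargs": {"targets": [{"hand": 1, "tx": -0.04, "ty": 0, "tz": -0.01, "wx": 0, "wy": 0, "wz": 0}, {"hand": 1, "tx": -0.12, "ty": 0, "tz": -0.04, "wx": 0, "wy": 0, "wz": 0}, {"hand": 1, "tx": -0.22, "ty": 0, "tz": -0.08, "wx": 0, "wy": 0, "wz": 0}, {"hand": 1, "tx": -0.33, "ty": 0, "tz": -0.12, "wx": 0, "wy": 0, "wz": 0}, {"hand": 1, "tx": -0.45, "ty": 0, "tz": -0.17, "wx": 0, "wy": 0, "wz": 0}]}}

```text
time_s: 26.85
eef_pos: [593.0, -25.6, 149.7]
ee_rot: [0.487, -0.489, 0.513, -0.511]
wrist_force: [0.7, -0.0, -1.3]
gripper_width: 0.66
```

```bash
python3 go.py 475 134.8 150 -1.5
```

```text
t 26.85 pos [593.  -25.6 149.7] head -2.71 F [ 0.7 -0.  -1.3] w 0.66 q [-0.04  0.45  0.19  1.32  0.    1.57]
shift [-0.515  0.001 -0.418] turn [ 0.0016 -0.0106 -0.0002]
```

Request:
{"fn": "send_rows", "kwargs": {"targets": [{"hand": 1, "tx": -0.12, "ty": 0, "tz": -0.06, "wx": 0, "wy": -0.002, "wz": 0}, {"hand": 1, "tx": -0.23, "ty": 0, "tz": -0.14, "wx": 0, "wy": -0.004, "wz": 0}, {"hand": 1, "tx": -0.34, "ty": 0, "tz": -0.24, "wx": 0, "wy": -0.006, "wz": 0}, {"hand": 1, "tx": -0.44, "ty": 0, "tz": -0.34, "wx": 0, "wy": -0.01, "wz": 0}, {"hand": 1, "tx": -0.5, "ty": 0, "tz": -0.4, "wx": 0, "wy": -0.01, "wz": 0}]}}

```text
time_s: 27.35
eef_pos: [477.8, 130.4, 150.1]
ee_rot: [0.493, -0.495, 0.507, -0.505]
wrist_force: [0.5, 0.1, -0.8]
gripper_width: 0.66
```

Request:
{"fn": "send_rows", "kwargs": {"targets": [{"hand": 1, "tx": 0, "ty": 0.01, "tz": 0, "wx": 0, "wy": 0, "wz": 0}, {"hand": 1, "tx": 0, "ty": 0.05, "tz": 0, "wx": 0, "wy": 0, "wz": 0}, {"hand": 1, "tx": 0, "ty": 0.1, "tz": 0, "wx": 0, "wy": 0, "wz": 0}, {"hand": 1, "tx": 0, "ty": 0.12, "tz": 0, "wx": 0, "wy": 0, "wz": 0}, {"hand": 1, "tx": 0, "ty": 0.12, "tz": 0, "wx": 0, "wy": 0, "wz": 0}]}}

```text
time_s: 27.85
eef_pos: [481.0, 127.2, 113.7]
ee_rot: [0.492, -0.494, 0.508, -0.506]
wrist_force: [-1.0, -0.9, -0.6]
gripper_width: 0.656
```

```bash
python3 go.py 475 134.8 80 -1.5; python3 see.py side m.png 120 150 440 390 jar
```

```text
t 27.85 pos [481.  127.2 113.7] head -1.61 F [-1.  -0.9 -0.6] w 0.656 q [ 0.26  0.29 -0.14  1.14 -0.    1.86]
shift [-0.025  0.112 -0.02 ] turn [ 0.0019 -0.001   0.0006]
jar 0.81 [236.9, 265.8, 291.3, 339.4] n 1375 toph 156.8 circ [480.4 127.9] rect [486.4 135.3  38.3  59.1  50.9] zmin 101.2
```

View pics/m.png

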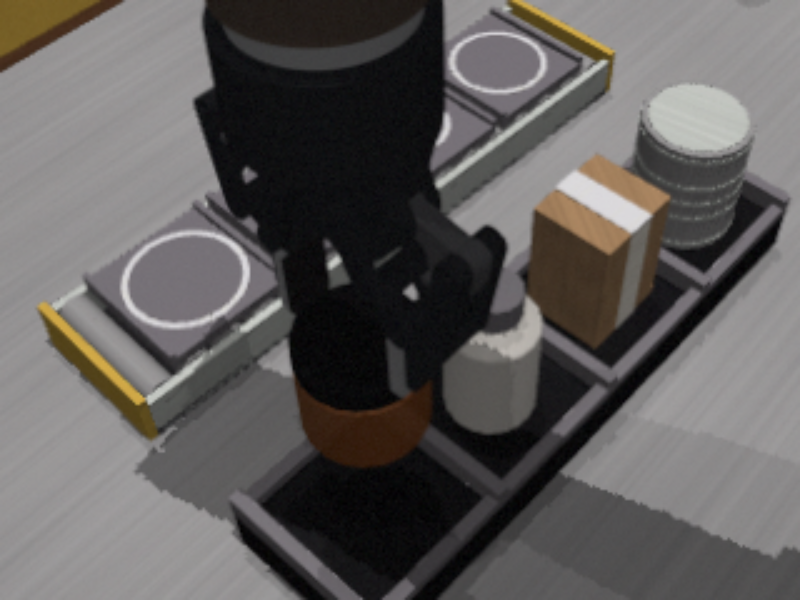

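Request:
{"fn": "send_rows", "kwargs": {"targets": [{"hand": 1, "tx": -0.025, "ty": 0, "tz": -0.02, "wx": 0, "wy": 0, "wz": 0}, {"hand": 1, "tx": -0.025, "ty": 0.04, "tz": -0.02, "wx": 0, "wy": 0, "wz": 0}, {"hand": 1, "tx": -0.025, "ty": 0.09, "tz": -0.02, "wx": 0, "wy": 0, "wz": 0}, {"hand": 1, "tx": -0.025, "ty": 0.14, "tz": -0.02, "wx": 0, "wy": 0, "wz": 0}, {"hand": 1, "tx": -0.025, "ty": 0.15, "tz": -0.02, "wx": 0, "wy": 0, "wz": 0}]}}

```text
time_s: 28.45
eef_pos: [474.6, 135.6, 68.8]
ee_rot: [0.492, -0.494, 0.507, -0.506]
wrist_force: [-0.6, -0.5, -1.4]
gripper_width: 0.656
```

Request:
{"fn": "send_rows", "kwargs": {"targets": [{"hand": 1, "tx": 0, "ty": 0, "tz": 0, "wx": 0, "wy": 0, "wz": 0}, {"hand": 1, "tx": 0, "ty": 0, "tz": 0, "wx": 0, "wy": 0, "wz": 0}, {"hand": 1, "tx": 0, "ty": 0, "tz": 0, "wx": 0, "wy": 0, "wz": 0}]}}

```text
time_s: 28.75
eef_pos: [477.0, 136.1, 71.6]
ee_rot: [-0.494, 0.493, -0.506, 0.507]
wrist_force: [-0.4, -0.3, -2.3]
gripper_width: 0.66
```

```bash
python3 go.py 475 134.8 44 -1.5
```

```text
t 28.75 pos [477.  136.1  71.6] head -1.53 F [-0.4 -0.3 -2.3] w 0.66 q [ 0.28  0.32 -0.22  1.03 -0.    1.88]
shift [ 0.005  0.092 -0.007] turn [-0.0008 -0.0003 -0.0002]
```

Request:
{"fn": "send_rows", "kwargs": {"targets": [{"hand": 1, "tx": 0.005, "ty": 0.03, "tz": -0.007, "wx": 0, "wy": 0, "wz": 0}, {"hand": 1, "tx": 0.005, "ty": 0.06, "tz": -0.007, "wx": 0, "wy": 0, "wz": 0}, {"hand": 1, "tx": 0.005, "ty": 0.08, "tz": -0.007, "wx": 0, "wy": 0, "wz": 0}, {"hand": 1, "tx": 0.005, "ty": 0.08, "tz": -0.007, "wx": 0, "wy": 0, "wz": 0}, {"hand": 1, "tx": 0.005, "ty": 0.08, "tz": -0.007, "wx": 0, "wy": 0, "wz": 0}]}}

```text
time_s: 29.25
eef_pos: [473.9, 134.4, 46.4]
ee_rot: [0.493, -0.494, 0.507, -0.507]
wrist_force: [0.2, -0.4, -1.9]
gripper_width: 0.657
```

Request:
{"fn": "send_rows", "kwargs": {"targets": [{"hand": 1, "tx": 0, "ty": 0.003, "tz": 0, "wx": 0, "wy": 0, "wz": 0}, {"hand": 1, "tx": 0, "ty": 0.005, "tz": 0, "wx": 0, "wy": 0, "wz": 0}, {"hand": 1, "tx": 0, "ty": 0.005, "tz": 0, "wx": 0, "wy": 0, "wz": 0}]}}

```text
time_s: 29.55
eef_pos: [474.3, 134.5, 45.4]
ee_rot: [-0.493, 0.493, -0.507, 0.507]
wrist_force: [1.0, 1.0, -1.1]
gripper_width: 0.663
```

Request:
{"fn": "send_rows", "kwargs": {"targets": [{"hand": 1, "tx": 0, "ty": 0.003, "tz": 0, "wx": 0, "wy": 0, "wz": 0}, {"hand": 1, "tx": 0, "ty": 0.006, "tz": 0, "wx": 0, "wy": 0, "wz": 0}, {"hand": 1, "tx": 0, "ty": 0.006, "tz": 0, "wx": 0, "wy": 0, "wz": 0}]}}

```text
time_s: 29.85
eef_pos: [474.4, 134.6, 43.8]
ee_rot: [-0.493, 0.493, -0.507, 0.507]
wrist_force: [0.2, -0.6, 1.1]
gripper_width: 0.66
```

Contact (+3 N). Release, rise, and back the arm out of the way.

Request:
{"fn": "send_rows", "kwargs": {"targets": [{"hand": 0.2, "tx": 0, "ty": 0, "tz": 0, "wx": 0, "wy": 0, "wz": 0}, {"hand": -1, "tx": 0, "ty": 0, "tz": 0, "wx": 0, "wy": 0, "wz": 0}, {"hand": -1, "tx": 0, "ty": 0, "tz": 0, "wx": 0, "wy": 0, "wz": 0}, {"hand": -1, "tx": 0, "ty": 0, "tz": 0, "wx": 0, "wy": 0, "wz": 0}, {"hand": -1, "tx": 0, "ty": 0, "tz": 0, "wx": 0, "wy": 0, "wz": 0}]}}

```text
time_s: 30.35
eef_pos: [474.1, 134.4, 43.4]
ee_rot: [0.493, -0.493, 0.507, -0.507]
wrist_force: [-0.7, 0.3, -0.2]
gripper_width: 1.005
```

Request:
{"fn": "send_rows", "kwargs": {"targets": [{"hand": -1, "tx": 0, "ty": -0.08, "tz": 0, "wx": 0, "wy": 0, "wz": 0}, {"hand": -1, "tx": 0, "ty": -0.18, "tz": 0, "wx": 0, "wy": 0, "wz": 0}, {"hand": -1, "tx": 0, "ty": -0.3, "tz": 0, "wx": 0, "wy": 0, "wz": 0}, {"hand": -1, "tx": 0, "ty": -0.42, "tz": 0, "wx": 0, "wy": 0, "wz": 0}, {"hand": -1, "tx": 0, "ty": -0.52, "tz": 0, "wx": 0, "wy": 0, "wz": 0}]}}

```text
time_s: 30.85
eef_pos: [474.4, 134.6, 201.6]
ee_rot: [-0.494, 0.493, -0.506, 0.507]
wrist_force: [-0.3, 0.2, 0.2]
gripper_width: 0.998
```

Request:
{"fn": "send_rows", "kwargs": {"targets": [{"hand": -1, "tx": -0.12, "ty": 0, "tz": -0.06, "wx": 0, "wy": 0, "wz": 0}, {"hand": -1, "tx": -0.26, "ty": 0, "tz": -0.12, "wx": 0, "wy": 0, "wz": 0}, {"hand": -1, "tx": -0.4, "ty": 0, "tz": -0.18, "wx": 0, "wy": 0, "wz": 0}, {"hand": -1, "tx": -0.52, "ty": 0, "tz": -0.24, "wx": 0, "wy": 0, "wz": 0}, {"hand": -1, "tx": -0.6, "ty": 0, "tz": -0.28, "wx": 0, "wy": 0, "wz": 0}]}}

```text
time_s: 31.35
eef_pos: [393.6, 318.9, 199.5]
ee_rot: [0.494, -0.494, 0.506, -0.506]
wrist_force: [0.8, -0.2, 0.3]
gripper_width: 1.003
```

Request:
{"fn": "send_rows", "kwargs": {"targets": [{"hand": -1, "tx": 0, "ty": 0, "tz": 0, "wx": 0, "wy": 0, "wz": 0}, {"hand": -1, "tx": 0, "ty": 0, "tz": 0, "wx": 0, "wy": 0, "wz": 0}, {"hand": -1, "tx": 0, "ty": 0, "tz": 0, "wx": 0, "wy": 0, "wz": 0}]}}

```text
time_s: 31.65
eef_pos: [395.2, 315.9, 199.4]
ee_rot: [-0.493, 0.493, -0.507, 0.507]
wrist_force: [0.5, -0.3, 0.2]
gripper_width: 1.002
```

```bash
python3 go.py 475 134.8 44 -1.5;python3 see.py top x.png 0 0 640 480 can carton bottle jar; python3 see.py side n.png 80 90 480 390 can carton bottle jar
```

```text
t 31.65 pos [395.2 315.9 199.4] head -1.59 F [ 0.5 -0.3  0.2] w 1.002 q [ 0.67  0.25  0.03  1.35 -0.    2.27]
shift [0.596 0.518 0.283] turn [ 0.     -0.0007  0.0003]
can 0.84 [381.6, 259.8, 444.6, 320.1] n 2624 toph 109.5 circ [ 469.8 -138.3] rect [ 469.9 -138.4   65.9   64.8   88. ] zmin 36.8
can 0.35 [392.4, 120.0, 460.5, 191.5] n 3887 toph 43.7 circ [ 639.8 -167.7] rect [ 639.8 -168.4   85.7   84.4   87.4] zmin 30.0
carton 0.95 [309.7, 270.2, 363.3, 315.5] n 2219 toph 111.3 circ [471.3 -45.4] rect [471.4 -45.6  55.5  49.5  88.8] zmin 88.5
bottle 0.71 [236.1, 271.3, 280.5, 314.6] n 550 toph 120.8 circ [472.   43.7] rect [472.4  44.5  27.7  28.6  88.9] zmin 30.8
jar 0.82 [155.1, 268.0, 216.0, 319.7] n 2090 toph 89.3 circ [473.7 133.1] rect [474.  133.   59.3  58.9  33.2] zmin 36.9
can 0.88 [373.2, 184.1, 422.9, 250.4] n 1205 toph 107.5 circ [ 465.1 -118.8] rect [ 473.  -121.    99.1   65.3   81.8] zmin 28.7
carton 0.88 [330.4, 215.1, 386.8, 290.4] n 1263 toph 109.1 circ [472.2 -43.5] rect [472.7 -44.3  58.4  51.2  89.7] zmin 31.4
bottle 0.62 [297.9, 259.1, 339.9, 323.7] n 409 toph 118.3 circ [473.   46.3] rect [472.6  46.6  29.1  28.   82.7] zmin 32.5
jar 0.55 [244.9, 305.2, 294.0, 374.2] n 1857 toph 87.5 circ [474.8 134. ] rect [474.1 134.4  58.5  58.9  17.2] zmin 34.0
```

View pics/n.png

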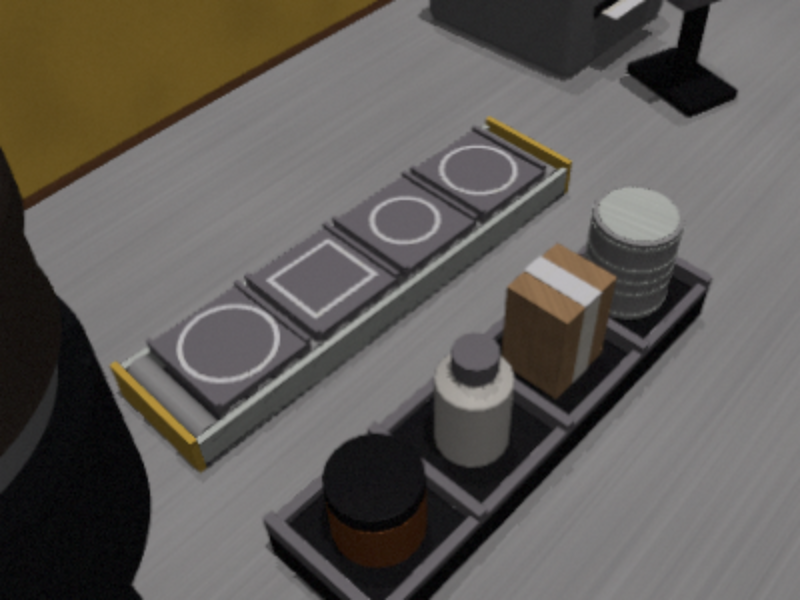

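All four stand in their bays (jar, bottle, carton, can from left to right), at the expected heights, with the arm clear.

```bash
python3 -c "
from rig import manip
print(manip.job_done())"
```

```text
the job is handed in; nothing more can be done
None
```

All four goods are in the outbound rack in reverse order. From left to right the bays now hold jar, bottle, carton and can; on the track the order was can, carton, bottle, jar. I handed the job in at about 32 s on the robot's clock, with the gripper open and well clear of the rack.

**Last checks:** The top and side pictures agree that each item stands upright on its bay floor. Top heights are within about 2 mm of expected. Each item is within about 3 mm of its bay centre, except the can's position from the side view. Its side-view outline came out too large (99 x 65 mm) and put its centre about 15 mm off. The top view fitted a clean 66 mm circle about 3 mm from the bay centre, and I trusted that.

**What did not go as planned:** On the bottle, the fingers closed higher than intended and slid up to the cap. It stayed upright and was carried and set down by the cap. The highest wrist force I read was about 26 N, while gripping the bottle. Other contact forces stayed below 10 N.

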